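# Shut down the warm-air dryer and pack the dried pulp angles

### The arm

A 6-joint arm with a two-finger parallel gripper is mounted at the origin on the work surface. World frame = base frame: x ahead of the robot, y to its left, z up, the work surface at z = 0. Lengths are in m, angles in rad, forces in N, time in s.
With the tool pointing down it reaches from about 0.2 to 0.875 m from the base axis. Payload 3.4 kg.
Tool frame: the origin (TCP) lies midway between the tips of the shut fingers; the grasp point (between the pads) lies 19 mm behind it; z points along the fingers, y is the line along which they close (so a half turn about z gives the same grasp; the last joint's range is limited). The gripper opens to 94 mm and grips with 3 to 60 N. Pads are 16 mm wide; open, the fingers measure 119 mm over their backs; the gripper's body (75 mm by 177 mm) begins 78 mm behind the grasp point.
Start: joints at [1.135, 0.276, 1.505, -0, 1.361, -0.121], TCP at [0.178, 0.547, 0.205] pointing down, gripper open.
Joint ranges: [-2.89, 2.89], [-0.75, 2.08], [0.22, 2.7], [-1.18, 4.32], [0.11, 2.71], [-2.7, 2.7]. Speed limits (rad/s): [2.57, 2.57, 3.14, 3.14, 3.14, 3.14].

### API

Orientations are given as a unit quaternion [w, x, y, z].
In Python, from workcell import env, imaging, ticket gives the robot as it stands.
- The arm moves only by the tool jog_arm, never from a script. Its argument "moves" is a list of rows, each a list of 7 numbers: the turn, a rotation vector about the tool's x, y, z in rad, then the shift along the tool's x, y, z in cm, then the opening, from 0 (shut) to 1 (fully open). In form: [[rx, ry, rz, dx, dy, dz, jaw], ...]. A call has 1 to 12 rows; each row shifts and turns the commanded pose from where the row before left it, along the tool's axes as they then stand; what a row does not reach is not made up. A row lasts 1/12 s, in which the tool goes at most 41.7 mm and 7.16 degrees, less where a joint would pass 70% of its speed; a pose out of reach is approached as far as the arm can. A call with a gripper value outside its range is refused whole. The fingers move at their own pace and stop on an object; "squeeze" is the grip in N (left out, the last holds). Time passes only in rows, so rows that do not move let the fingers close. It gives the time, the measured TCP pose, the force, the opening and the grip force at its end, in the units of the state.
- env.state(): the state, without advancing time (a new reading comes with each control period).
- imaging.capture(name): name is "side" or "top" or "wrist"; returns the picture (384x512x3 uint8, red, green, blue); there is no depth.
- imaging.get_calibration(name): a dict with "camera_matrix" (3x3 intrinsics, pixels), "T" (4x4, takes a point from camera to world coordinates); the wrist camera has in their place "mount" (4x4, takes a point from camera to tool coordinates, whose origin is the TCP and whose axes are the flange's). Camera axes: x right, y up, looking along -z (the intrinsics and any distortion apply to the point x, -y, -z); pixel columns grow to the right and rows downward; lengths in m; the calibration is good to about 2 mm. A picture is of the moment at which its call begins: read the wrist's pose just before it. get_calibration takes no time and is no camera call.
- ticket.finish_job(): hands the job in; it is judged then, once.
Trained networks look in the newest picture that a camera, given by its name, has taken for a name from the list of things; names that differ only in an ending like _2 or _b are one class to them, and where a whole thing is asked for, a point or a joint stands for the part that bears it (a point fixed in the world has none). Each returns a list of dicts, best first, with "score" (0 to 1); they miss things now and then, are a little off and sometimes report something else, mostly with a low value. They report only what shows in the picture. A call takes as long as a camera call. They do not tell look-alikes from the thing itself.
- imaging.silhouettes(camera, thing): "region" (384x512 bool, what is visible of it) and "at" ([column, row] in pixels, amid what is visible of it).
The state is a dict: "time": time; "qpos": joint angles; "qd": joint speeds; "joint_efforts": joint torques, N m; "eef_pos": TCP position; "eef_rot": TCP orientation; "force": force on the tool from outside, world axes, zero at the start; "torque": the same for the moment, N m; "opening": finger opening in m; "grip_force": force on a finger pad.
Only numpy, scipy, OpenCV 4.12 (cv2) and the standard library are available. Lean on these libraries where they do the work, as an engineer would, in place of code of your own. Each camera call takes 0.05 s, during which the arm holds its last target. There are 200 camera calls.

### The job

The pulp angles on the drying rack are dry: switch the dryer's heater off first (left toggle), and leave its fan (middle toggle) running to cool it while you pack every angle lengthwise across the steel tray, the peak-up ones standing flat on its floor side by side and each trough-up one nested upright, as it lies, in its own valley between two of them, seated right down. When all are packed, switch the fan off too. Leave the lamp toggle on the right as it is, and do not knock over or shift the jar, the bowl and the bottle.

Things in the scene. Friction and masses are not known exactly. Their poses are not given: they have to be found in the camera images.
- ridge1: indigo-dyed moulded-pulp edge angle standing peak up on the rack: two legs 44 mm wide, 6 mm thick, at 90 degrees; 64 mm long along its x, 62 mm across y (widest 4 mm above its feet), 35 mm high, about 35 g. Origin: middle of the plane of its feet, z up; the peak line is 35 mm above. Its ends, 64 mm apart along x, can be gripped.
- ridge2: indigo-dyed moulded-pulp edge angle standing peak up on the rack: two legs 44 mm wide, 6 mm thick, at 90 degrees; 64 mm long along its x, 62 mm across y (widest 4 mm above its feet), 35 mm high, about 35 g. Origin: middle of the plane of its feet, z up; the peak line is 35 mm above. Its ends, 64 mm apart along x, can be gripped.
- ridge3: indigo-dyed moulded-pulp edge angle standing peak up on the rack: two legs 44 mm wide, 6 mm thick, at 90 degrees; 64 mm long along its x, 62 mm across y (widest 4 mm above its feet), 35 mm high, about 35 g. Origin: middle of the plane of its feet, z up; the peak line is 35 mm above. Its ends, 64 mm apart along x, can be gripped.
- ridge4: indigo-dyed moulded-pulp edge angle standing peak up on the rack: two legs 44 mm wide, 6 mm thick, at 90 degrees; 64 mm long along its x, 62 mm across y (widest 4 mm above its feet), 35 mm high, about 35 g. Origin: middle of the plane of its feet, z up; the peak line is 35 mm above. Its ends, 64 mm apart along x, can be gripped.
- trough1: the same angle the other way up (a V), in a V cradle on the rack's far half. Origin: middle of its outer corner line, its lowest line; z up; 64 mm long along x; leg tips 35 mm higher. Its ends overhang the cradle by 14 mm and can be gripped; the end face is solid from 0 to 8 mm above the origin in the middle and from 8 to 16 mm at 8 mm to either side. May be absent (None).
- trough2: the same angle the other way up (a V), in a V cradle on the rack's far half. Origin: middle of its outer corner line, its lowest line; z up; 64 mm long along x; leg tips 35 mm higher. Its ends overhang the cradle by 14 mm and can be gripped; the end face is solid from 0 to 8 mm above the origin in the middle and from 8 to 16 mm at 8 mm to either side. May be absent (None).
- trough3: the same angle the other way up (a V), in a V cradle on the rack's far half. Origin: middle of its outer corner line, its lowest line; z up; 64 mm long along x; leg tips 35 mm higher. Its ends overhang the cradle by 14 mm and can be gripped; the end face is solid from 0 to 8 mm above the origin in the middle and from 8 to 16 mm at 8 mm to either side. May be absent (None).
- tray: loose stainless tray, 0.8 kg; inner floor 136 mm (its x) by 300 mm (its y), 3 mm thick, walls 28 mm high and leaning slightly outwards. Origin: centre of the underside. It can be shoved if knocked.
- tray_in (a point): centre of the tray's inner floor surface; axes as the tray's
- rack: fixed perforated aluminium drying rack, 270 mm (x) by 320 mm (y), deck 24 mm above the table. Origin: centre, at table height. Three V cradles 36 mm long stand on its far half at x = +62 mm, y = -85, 0, +85 mm, holding an angle's corner line 10 mm above the deck. Peak-up angles stand in a row at about x = -62 mm, 76 mm apart in y.
- console: fixed control box of the warm-air dryer, 100 mm (x) by 230 mm (y) by 60 mm high, flat top with three steel bat toggle switches in a row, 60 mm apart in its y. Origin: centre of its underside. x points away from the robot.
- heater (a joint): bat toggle of the heater (the leftmost of the three as seen from the robot, at console y = +60 mm): 0.6 = on, leaning away from the robot (console +x); 0 = off, leaning towards the robot; 0.3 is the upright centre. A spring snaps it over centre to either side; flipping it takes 2 to 4 N near the tip.
- heater_tip (a point): the top end of the heater toggle's bat; the bat is about 10 mm thick near its top and pivots 32 mm below this point (the pivot is 7 mm above the box's top, at console x = 0)
- fan (a joint): bat toggle of the fan (the middle one, y = 0): 0.6 = on, leaning away from the robot (console +x); 0 = off, leaning towards the robot; 0.3 is the upright centre. A spring snaps it over centre to either side; flipping it takes 2 to 4 N near the tip.
- fan_tip (a point): the top end of the fan toggle's bat; the bat is about 10 mm thick near its top and pivots 32 mm below this point (the pivot is 7 mm above the box's top, at console x = 0)
- lamp (a joint): bat toggle of the bench lamp (the rightmost, y = -60 mm), to be left alone: 0.6 = on, leaning away from the robot (console +x); 0 = off, leaning towards the robot; 0.3 is the upright centre. A spring snaps it over centre to either side; flipping it takes 2 to 4 N near the tip.
- lamp_tip (a point): the top end of the lamp toggle's bat; the bat is about 10 mm thick near its top and pivots 32 mm below this point (the pivot is 7 mm above the box's top, at console x = 0)
- jar: glass jar with lid, 60 mm across, 85 mm high, stands behind the control box; origin at the centre of its base. Not part of the job.
- dish: small dark bowl, 100 mm across, 40 mm high, stands behind the rack; origin at the centre of its base. Not part of the job.
- flask: white bottle, 64 mm across, 180 mm high, at the right; origin at the centre of its base. Not part of the job.
Things that resemble listed ones, but are neither listed nor needed, are in the scene too. What is shaped like the ridge2 but pink or red is not meant.

How it is judged:
By the outcome, as a careful person would: the job done as asked, in the order asked, and still so for the second after the job is handed in, with the robot touching nothing.
Of trough1, trough2, trough3 only 1 to 3 are there at a start; the rules pass over those that are not, and their reading is None.
At some moment in a run one of tray, ridge1, ridge2, ridge3, ridge4 may be knocked a few centimetres aside while the robot is not near it.
It also fails if it takes over 210 s, if anything falls off the work surface, if the arm or the gripper's body presses on something with over 40 N, if the wrist force passes 120 N, or if a joint passes its speed limit or range.

## Working session

There is one attempt and no reset: what is moved stays moved. The work goes in short steps, Python scripts to look and compute and a tool call to move; the robot and the scene stay as the last step left them, time stands still between calls to the robot, and variables do not carry over. Pictures are saved under pics/ and viewed, at most 14 in all, crops included, and the job is handed in when it is done.

Besides the shell and the picture viewer there is one more tool, called after ">>>" by a JSON object that holds its "api" and its "payload". jog_arm: Moves the arm, as the interface text tells. Its arguments: {"type":"object","properties":{"moves":{"type":"array"},"squeeze":{"type":"number"}},"required":["moves"]}

```bash
ls; mkdir -p pics
python3 - <<'E'
from workcell import env, imaging
import cv2, json
s=env.state(); print(s)
for n in ("top","side","wrist"):
    im=imaging.capture(n); cv2.imwrite(f"pics/{n}0.png",im[:,:,::-1])
    c=imaging.get_calibration(n); print(n,{k:(v.round(4).tolist() if hasattr(v,'round') else v) for k,v in c.items()})
E
```

```text
pics
{'time': 0.0, 'qpos': array([ 1.13500650e+00,  2.76580409e-01,  1.50608685e+00, -4.31019190e-05,
        1.36075492e+00, -1.21014363e-01]), 'qd': array([-0.00075378, -0.00023671,  0.00048148,  0.00129197,  0.00113079,
        0.00102054]), 'joint_efforts': array([-1.75795052e-03, -4.04579759e+01, -2.37222970e+01,  6.99803769e-02,
        3.46129225e-02, -1.27472254e-04]), 'eef_pos': array([0.1778058 , 0.54621315, 0.20463155]), 'eef_rot': array([-2.31133319e-04,  1.56734242e-01,  9.87640390e-01, -8.85333126e-04]), 'force': array([-0.07632342, -0.09532568, -0.28129049]), 'torque': array([-0.01185053, -0.01755488, -0.00093567]), 'grip_force': 0.0, 'opening': 0.0937055758948533}
top {'camera_matrix': [[447.8846, 0.0, 254.5427], [0.0, 447.8846, 190.4681], [0.0, 0.0, 1.0]], 'T': [[-0.0112, 0.9888, -0.1486, 0.2582], [-0.9999, -0.0106, 0.0045, 0.0328], [0.0029, 0.1487, 0.9889, 1.5841], [0.0, 0.0, 0.0, 1.0]]}
side {'camera_matrix': [[357.2609, 0.0, 258.7308], [0.0, 357.2609, 194.3817], [0.0, 0.0, 1.0]], 'T': [[0.999, 0.0168, -0.0408, 0.4563], [-0.0417, 0.6614, -0.7489, -0.7972], [0.0143, 0.7499, 0.6614, 0.8523], [0.0, 0.0, 0.0, 1.0]]}
wrist {'camera_matrix': [[282.158, 0.0, 258.9896], [0.0, 282.158, 194.7976], [0.0, 0.0, 1.0]], 'mount': [[-0.0009, 0.97, 0.243, 0.0703], [1.0, 0.0008, 0.0005, -0.0014], [0.0003, 0.243, -0.97, -0.1788], [0.0, 0.0, 0.0, 1.0]]}
```

View pics/top0.png

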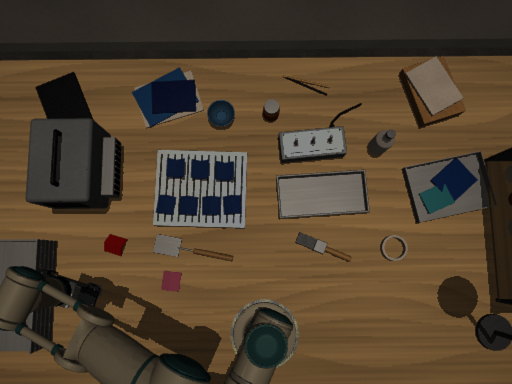

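View pics/side0.png

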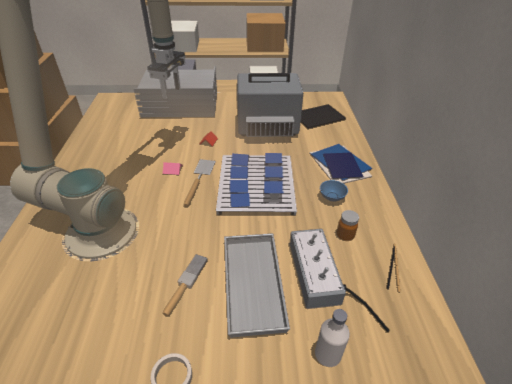

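The top view shows the rack at about (200,190), with 3 troughs in the far row (row 168) and 4 ridges in the near row (row 205). The tray is at (322,195), the console at (312,143) with its toggles at columns 296, 313 and 331, the jar at (271,110), the bowl at (221,113) and the flask at (385,140). The side view shows the same layout.

```bash
cat > h.py <<'E'
from workcell import env, imaging
import numpy as np, cv2
from scipy.spatial.transform import Rotation as R
def Rq(q): return R.from_quat([q[1],q[2],q[3],q[0]])
def camT(n,s=None):
    c=imaging.get_calibration(n)
    if n!="wrist": return c["camera_matrix"],c["T"]
    T=np.eye(4); T[:3,:3]=Rq(s["eef_rot"]).as_matrix(); T[:3,3]=s["eef_pos"]
    return c["camera_matrix"],T@c["mount"]
def unproj(n,uv,z,s=None):
    K,T=camT(n,s); uv=np.atleast_2d(np.asarray(uv,float))
    d=np.c_[(uv[:,0]-K[0,2])/K[0,0],-(uv[:,1]-K[1,2])/K[1,1],-np.ones(len(uv))]@T[:3,:3].T
    return T[:3,3]+d*((z-T[2,3])/d[:,2])[:,None]
def proj(n,P,s=None):
    K,T=camT(n,s); p=(np.atleast_2d(P)-T[:3,3])@T[:3,:3]
    return np.c_[K[0,0]*p[:,0]/-p[:,2]+K[0,2],K[1,1]*-p[:,1]/-p[:,2]+K[1,2]]
def snap(n,f=None):
    s=env.state(); im=imaging.capture(n)
    if f: cv2.imwrite("pics/"+f,im[:,:,::-1])
    return s,im
def rect(n,region,z,s=None):
    "min-area rectangle of a mask in the world plane z: centre, (long,short), yaw of long axis deg, area"
    v,u=np.nonzero(region); P=unproj(n,np.c_[u,v],z,s)[:,:2]
    (c,wh,a)=cv2.minAreaRect((P*1000).astype(np.float32))
    if wh[0]<wh[1]: wh=wh[::-1]; a+=90
    return np.round(c,1),np.round(wh,1),round((a+90)%180-90,1),len(u)
def find(n,thing,z,s=None,lo=0.3):
    out=[]
    for d in imaging.silhouettes(n,thing):
        if d["score"]<lo: continue
        r=rect(n,d["region"],z,s); m=np.round(unproj(n,d["at"],z,s)[0,:2]*1000,1)
        out.append((round(d["score"],2),np.round(d["at"],1).tolist(),m.tolist())+tuple(map(lambda x: x.tolist() if hasattr(x,"tolist") else x,r)))
    return out
E
python3 - <<'E'
from h import *
s,_=snap("top")
for t,z in (("tray",.028),("rack",.024),("console",.06),("heater",.09),("ridge1",.04),("trough1",.06)):
    print(t)
    for r in find("top",t,z): print("  ",r)
E
```

```text
tray
   (0.91, [320.0, 194.8], [474.3, -203.8], [481.3, -212.3], [319.4, 156.0], -87.2, 3907)
   (0.59, [163.5, 205.5], [442.4, 344.4], [448.6, 337.3], [64.5, 61.4], -10.1, 311)
rack
   (0.71, [200.1, 191.7], [490.4, 217.4], [504.0, 217.3], [320.0, 269.9], 87.8, 4515)
   (0.71, [323.1, 191.3], [487.2, -215.8], [480.1, -213.8], [319.7, 153.0], -86.7, 3864)
console
   (0.57, [311.2, 143.6], [650.9, -174.1], [661.3, -214.7], [324.7, 156.2], -70.0, 2071)
   (0.3, [230.8, 202.1], [447.9, 107.7], [441.4, 105.4], [62.2, 58.3], -0.4, 325)
heater
   (0.64, [273.3, 109.4], [766.4, -42.2], [764.5, -34.2], [72.2, 55.6], -0.8, 294)
ridge1
   (0.79, [211.5, 204.8], [441.7, 175.7], [441.1, 179.2], [63.4, 59.1], 0.0, 328)
   (0.79, [171.1, 281.0], [183.8, 311.4], [183.9, 314.7], [60.7, 59.7], 89.3, 317)
   (0.67, [229.5, 204.4], [442.4, 113.2], [443.8, 106.4], [62.9, 59.1], -0.6, 307)
   (0.64, [187.1, 205.3], [440.8, 260.2], [442.0, 256.7], [69.8, 62.8], -0.6, 354)
   (0.59, [164.8, 205.7], [440.3, 337.5], [445.8, 334.2], [64.0, 61.5], -10.1, 315)
   (0.57, [113.9, 245.8], [304.2, 508.9], [310.0, 509.2], [71.6, 62.5], 71.3, 346)
trough1
   (0.74, [200.0, 170.2], [560.3, 214.0], [564.8, 215.8], [64.2, 59.0], 0.2, 308)
   (0.72, [176.8, 169.0], [565.4, 294.4], [570.1, 300.7], [66.2, 62.5], -5.1, 331)
   (0.56, [224.1, 170.5], [558.4, 130.5], [560.1, 131.1], [70.5, 64.9], -7.2, 344)
```

>>> {"api": "jog_arm", "payload": {"moves": [[0,0,0.114,0,0,-1,0],[0,0,0.114,0,0,-1,0],[0,0,0.114,0,0,-1,0],[0,0,0.114,0,0,-1,0],[0,0,0.114,0,0,-1,0],[0,0,0.114,0,0,-1,0],[0,0,0.114,0,0,-1,0],[0,0,0.114,0,0,-1,0],[0,0,0.114,0,0,-1,0],[0,0,0.114,0,0,-1,0],[0,0,0.114,0,0,0,0],[0,0,0,0,0,0,0]], "squeeze": 20}}

```text
time: 1.5
eef_pos: [0.1782, 0.5471, 0.3063]
eef_rot: [-0.0, 0.707, 0.707, 0.001]
force: [0.1, 0.3, -0.1]
opening: 0.0176
grip_force: 0.0
```

>>> {"api": "jog_arm", "payload": {"moves": [[0,0,0,-3.4,2.1,0,0],[0,0,0,-3.4,2.1,0,0],[0,0,0,-3.4,2.1,0,0],[0,0,0,-3.4,2.1,0,0],[0,0,0,-3.4,2.1,0,0],[0,0,0,-3.4,2.1,0,0],[0,0,0,-3.4,2.1,0,0],[0,0,0,-3.4,2.1,0,0],[0,0,0,-3.4,2.1,0,0],[0,0,0,-3.4,2.1,0,0],[0,0,0,-3.4,2.1,0,0]]}}

```text
time: 2.42
eef_pos: [0.4101, 0.1714, 0.3054]
eef_rot: [-0.0, 0.705, 0.709, 0.0]
force: [1.3, 0.3, -0.7]
opening: 0.0005
grip_force: 0.0
```

>>> {"api": "jog_arm", "payload": {"moves": [[0,0,0,-3.4,2.1,0,0],[0,0,0,-3.4,2.1,0,0],[0,0,0,-3.4,2.1,0,0],[0,0,0,-3.4,2.1,0,0],[0,0,0,-3.4,2.1,0,0],[0,0,0,-3.4,2.1,0,0],[0,0,0,-3.4,2.1,0,0],[0,0,0,-3.4,2.1,0,0],[0,0,0,-3.4,2.1,0,0],[0,0,0,-3.4,2.1,0,0],[0,0,0,0,0,0,0],[0,0,0,0,0,0,0]]}}

```text
time: 3.42
eef_pos: [0.6208, -0.1681, 0.3034]
eef_rot: [-0.001, 0.707, 0.708, -0.001]
force: [-0.4, 0.5, -0.0]
opening: 0.0004
grip_force: 0.0
```

Run:
```python
from h import *
s,_=snap("wrist","w1.png"); print(s["eef_pos"],s["qpos"])
for t,z in (("heater",.097),("console",.06),("tray",.028)):
    print(t)
    for r in find("wrist",t,z,s): print("  ",r)
```

```text
[ 0.62078763 -0.16813893  0.30338251] [-3.72763256e-01  3.51119365e-01  1.15808459e+00  2.38569694e-04
  1.63550076e+00 -3.74398194e-01]
heater
   (0.63, [284.7, 138.2], [654.0, -117.3], [653.5, -116.9], [13.9, 8.8], -25.8, 57)
console
   (0.61, [285.8, 167.2], [659.9, -161.9], [673.3, -211.2], [320.0, 137.9], -69.7, 9403)
   (0.4, [186.0, 6.0], [522.8, 52.5], [506.1, 47.7], [247.7, 23.5], -0.0, 2556)
tray
   (0.86, [168.4, 175.2], [471.5, -180.0], [476.9, -211.2], [316.0, 152.3], -86.8, 15603)
```

View pics/w1.png

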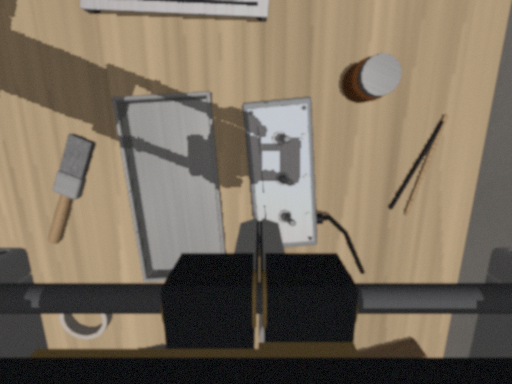

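The wrist view shows the heater bat at (281,137), the fan at (285,178) and the lamp at (288,217). The console top's corners are at about (244,104), (311,98) and (316,243).

```bash
python3 - <<'E'
from h import *
s=env.state()
a,b,c=unproj("wrist",[(244,104),(311,98),(316,243)],.06,s)[:,:2]
print(a,b,c,np.linalg.norm(a-b),np.linalg.norm(b-c))
y=(b-c)/np.linalg.norm(b-c); yaw=np.degrees(np.arctan2(y[1],y[0]))-90; print("yaw",yaw)
ctr=(a+c)/2; print(ctr)
x=np.array([y[1],-y[0]])
for k in (.06,0,-.06):
    for lean in (.0095,): print(k,ctr+k*y, ctr+k*y+lean*x, proj("wrist",[*(ctr+k*y+lean*x),.0976],s), proj("wrist",[*(ctr+k*y),.067],s))
E
python3 - <<'E'
import cv2; im=cv2.imread('pics/w1.png')[80:260,230:340]; cv2.imwrite('pics/w1c.png',cv2.resize(im,None,fx=4,fy=3.3,interpolation=2)[:600])
E
```

```text
[ 0.59735851 -0.06804323] [ 0.69318696 -0.05954928] [ 0.71202091 -0.28264938] 0.09620415905045009 0.22389366087739265
yaw 4.825427499210036
[ 0.65468971 -0.1753463 ]
0.06 [ 0.64964251 -0.11555897] [ 0.65910883 -0.11475983] [[288.7184044  138.57141809]] [[280.04403538 138.06444057]]
0 [ 0.65468971 -0.1753463 ] [ 0.66415604 -0.17454716] [[291.09147769 182.11454269]] [[282.54693191 178.56102977]]
-0.06 [ 0.65973691 -0.23513364] [ 0.66920324 -0.2343345 ] [[293.29606602 222.56616478]] [[284.88421641 216.3780347 ]]
```

View pics/w1c.png

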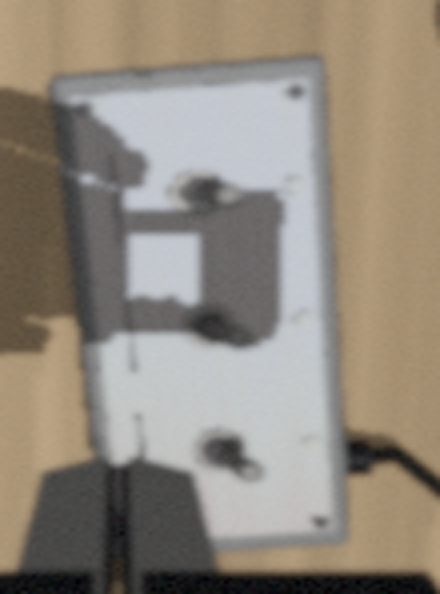

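The crop confirms that all three bats lean away from the robot (on). Their tips match the model: heater tip at about (0.659, -0.115, 0.098).

>>> {"api": "jog_arm", "payload": {"moves": [[0,0,0,1.8,2.5,0,0],[0,0,0,1.8,2.5,0,0],[0,0,0,1.7,2.6,0,0],[0,0,0,0,0,3.7,0],[0,0,0,0,0,3.7,0],[0,0,0,0,0,3.7,0],[0,0,0,0,0,3.7,0],[0,0,0,0,0,3.7,0],[0,0,0,0,0,1.8,0],[0,0,0,0,0,1.8,0],[0,0,0,0,0,0,0],[0,0,0,0,0,0,0]]}}

```text
time: 4.62
eef_pos: [0.6956, -0.1118, 0.0846]
eef_rot: [-0.001, 0.706, 0.708, -0.0]
force: [0.6, 0.1, 0.1]
opening: 0.0004
grip_force: 0.0
```

>>> {"api": "jog_arm", "payload": {"moves": [[0,0,0,0,-0.8,0,0],[0,0,0,0,-0.8,0,0],[0,0,0,0,-0.6,0,0],[0,0,0,0,-0.4,0,0],[0,0,0,0,-0.4,0,0],[0,0,0,0,-0.4,0,0],[0,0,0,0,0,0,0]]}}

```text
time: 5.2
eef_pos: [0.6636, -0.114, 0.0873]
eef_rot: [0.002, 0.706, 0.708, 0.001]
force: [1.0, -0.7, 0.2]
opening: 0.0008
grip_force: 0.2
```

Run:
```python
from h import *
s,im=snap("top"); print(s["eef_pos"],s["force"])
s,im2=snap("side")
cv2.imwrite("pics/t2.png",np.hstack([cv2.resize(im[110:180,260:360],(400,280),interpolation=2),cv2.resize(im2[200:320,270:370],(333,400),interpolation=2)[:280]])[:,:,::-1])
```

```text
[ 0.66363163 -0.1139507   0.08728942] [ 0.98779117 -0.71519909  0.23242051]
```

View pics/t2.png

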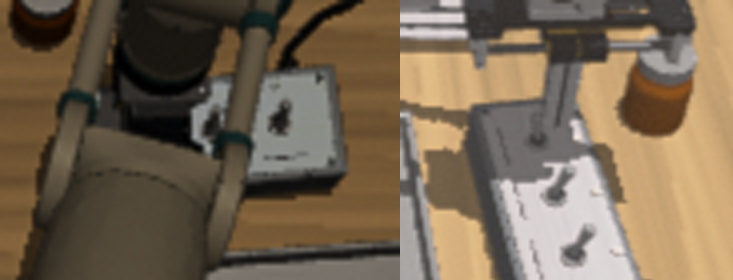

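The side view shows the fingers against the heater bat, which the push hasn't clearly flipped. Pushing a little further.

>>> {"api": "jog_arm", "payload": {"moves": [[0,0,0,0,-0.4,0,0],[0,0,0,0,-0.3,0,0],[0,0,0,0,0,0,0]]}}

```text
time: 5.55
eef_pos: [0.6572, -0.1133, 0.0845]
eef_rot: [0.002, 0.707, 0.708, 0.002]
force: [4.0, 0.1, -0.2]
opening: 0.0005
grip_force: 2.2
```

>>> {"api": "jog_arm", "payload": {"moves": [[0,0,0,0,-0.3,0,0],[0,0,0,0,-0.3,0,0],[0,0,0,0,0,0,0]]}}

```text
time: 5.8
eef_pos: [0.6562, -0.1137, 0.0859]
eef_rot: [0.006, 0.707, 0.708, 0.005]
force: [10.7, 0.3, 0.3]
opening: 0.0005
grip_force: 4.5
```

>>> {"api": "jog_arm", "payload": {"moves": [[0,0,0,0,3.5,0,0],[0,0,0,0,0,-4,0],[0,0,0,0,0,-4,0],[0,0,0,0,0,-4,0],[0,0,0,0,0,-4,0],[0,0,0,0,0,-4,0.5]]}}

```text
time: 6.3
eef_pos: [0.6831, -0.1131, 0.2852]
eef_rot: [-0.001, 0.706, 0.708, -0.001]
force: [1.0, -0.5, 0.3]
opening: 0.0043
grip_force: 0.0
```

>>> {"api": "jog_arm", "payload": {"moves": [[0,0,0,3.2,-2.1,0,1],[0,0,0,3.2,-2.1,0,1],[0,0,0,3.2,-2.1,0,1],[0,0,0,3.2,-2.1,0,1],[0,0,0,3.2,-2.1,0,1],[0,0,0,3.2,-2.1,0,1],[0,0,0,3.2,-2.1,0,1],[0,0,0,3.2,-2.1,0,1],[0,0,0,3.2,-2.1,0,1],[0,0,0,0,0,0,1],[0,0,0,0,0,0,1]]}}

```text
time: 7.22
eef_pos: [0.493, 0.1753, 0.2842]
eef_rot: [-0.0, 0.705, 0.709, -0.001]
force: [0.2, -0.3, 0.6]
opening: 0.0767
grip_force: 0.0
```

Run:
```python
from h import *
s,im=snap("wrist"); print(s["eef_pos"],s["eef_rot"])
for t,z in (("ridge1",.04),("trough1",.06),("rack",.024)):
    print(t)
    for r in find("wrist",t,z,s): print("  ",r)
_,im2=snap("side"); _,im3=snap("top")
for t,z in (("tray",.028),("ridge1",.04),("trough1",.06)):
    print(t)
    for r in find("top",t,z): print("  ",r)
out=np.zeros((384,792,3),np.uint8); out[:,:512]=im; out[:192,512:]=cv2.resize(im3[110:180,260:362],(280,192),interpolation=2); out[192:,512:]=cv2.resize(im2[220:310,270:401],(280,192),interpolation=2)
cv2.imwrite("pics/w3.png",out[:,:,::-1])
```

```text
[0.49295463 0.17534087 0.28424204] [-1.68332674e-04  7.05152181e-01  7.09055628e-01 -6.99577038e-04]
ridge1
   (0.97, [222.3, 165.3], [436.7, 183.5], [437.0, 181.2], [68.6, 59.2], 0.3, 1718)
   (0.81, [222.2, 112.8], [438.6, 259.5], [438.8, 258.5], [67.8, 62.0], -5.8, 1994)
   (0.68, [222.4, 53.1], [441.1, 338.3], [441.6, 335.3], [69.6, 61.6], -8.7, 2300)
   (0.63, [228.1, 213.1], [443.8, 108.0], [438.5, 110.1], [67.8, 61.0], 3.7, 1509)
   (0.62, [47.5, 68.7], [197.1, 317.4], [196.4, 315.0], [80.2, 57.5], -7.7, 2087)
trough1
   (0.77, [315.3, 79.4], [566.7, 302.2], [569.7, 300.9], [67.9, 62.9], -2.3, 2415)
   (0.76, [294.8, 202.8], [545.4, 131.0], [556.2, 128.5], [67.1, 66.2], -4.4, 1760)
   (0.67, [308.4, 144.9], [561.6, 215.9], [563.9, 214.7], [68.2, 63.5], -2.3, 2082)
rack
   (0.74, [266.3, 119.5], [502.7, 250.7], [501.9, 218.5], [320.0, 269.5], 87.7, 22466)
   (0.4, [317.0, 79.8], [575.8, 306.9], [576.3, 305.8], [74.3, 70.9], -2.7, 2460)
tray
   (0.77, [322.0, 193.1], [480.2, -211.0], [479.9, -212.0], [317.1, 154.9], -86.3, 3861)
ridge1
   (0.87, [113.6, 245.5], [305.2, 509.9], [309.6, 508.6], [70.6, 62.6], 71.8, 344)
   (0.8, [234.7, 202.4], [449.2, 95.2], [443.6, 101.3], [66.1, 52.3], 3.7, 259)
   (0.61, [170.4, 280.9], [184.1, 313.8], [184.4, 311.4], [70.0, 63.9], -7.2, 386)
   (0.59, [185.7, 206.5], [436.7, 265.0], [439.0, 257.0], [60.9, 59.8], 85.1, 256)
   (0.58, [160.8, 203.8], [447.1, 351.5], [446.4, 344.9], [62.9, 45.3], -0.6, 208)
   (0.53, [209.8, 207.9], [430.9, 181.5], [433.8, 180.9], [55.4, 49.1], -89.6, 212)
trough1
   (0.57, [226.7, 168.9], [563.9, 121.5], [556.7, 125.8], [63.7, 52.1], -0.2, 252)
   (0.54, [177.9, 173.4], [549.9, 290.3], [558.5, 291.8], [49.5, 38.1], 0.9, 156)
```

View pics/w3.png

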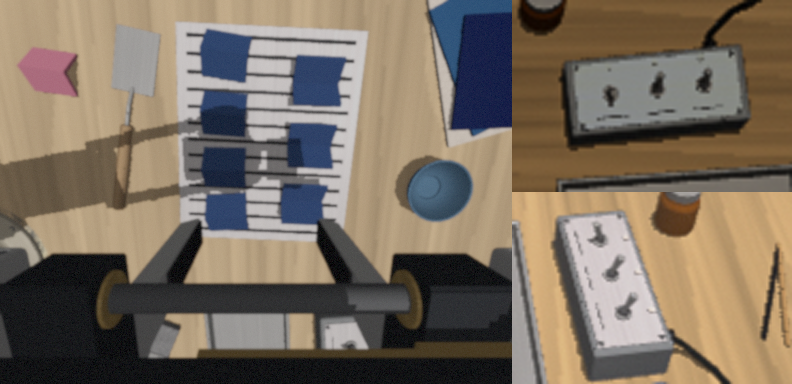

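The wrist image shows the four ridges (centres near (225,55), (223,113), (223,167), (227,212)) and three troughs ((318,80), (311,146), (303,204)). The side crop shows the heater now leaning towards the robot, with the fan and lamp still leaning away. Next I'll fit the models precisely.

```bash
cat >> h.py <<'E'
from scipy.optimize import minimize
A=[(-31,4),(-27,0),(27,0),(31,4),(0,35)]
RIDGE=np.array([(x,y,z) for x in(-32,32) for y,z in A])/1000.
TROUGH=RIDGE*[1,1,-1]+[0,0,.035]
def box(lx,ly,z): return np.array([(a*lx/2,b*ly/2,z) for a in(-1,1) for b in(-1,1)])
def place(P,p,z0):
    c,s_=np.cos(p[2]),np.sin(p[2]); return np.c_[P[:,0]*c-P[:,1]*s_+p[0],P[:,0]*s_+P[:,1]*c+p[1],P[:,2]+z0]
def fit(n,region,P,p0,z0,s=None):
    "pose x,y,yaw maximising IoU of the projected convex hull with the mask"
    S=4; M=cv2.resize(region.astype(np.float32),None,fx=S,fy=S,interpolation=cv2.INTER_LINEAR)>.5
    def cost(q):
        h=cv2.convexHull((((proj(n,place(P,np.array(q)/[1000,1000,57.3],z0),s)+.5)*S-.5)*16).astype(np.int32))
        m=np.zeros(M.shape,np.uint8); cv2.fillConvexPoly(m,h,1,shift=4); m=m>0
        return 1-(m&M).sum()/(m|M).sum()
    q0=np.array(p0)*[1000,1000,57.3]
    r=min((minimize(cost,q0+[0,0,a],method="Nelder-Mead",options=dict(initial_simplex=q0+[0,0,a]+np.array([[0,0,0],[6,0,0],[0,6,0],[0,0,6]]),xatol=.1,fatol=1e-4)) for a in(0,-8)),key=lambda r:r.fun)
    return np.round(r.x,1),round(1-r.fun,3)
def fits(n,thing,P,z0,zc,yaw,s=None,lo=.4):
    for d in imaging.silhouettes(n,thing):
        if d["score"]<lo: continue
        p=unproj(n,d["at"],zc,s)[0]; q,i=fit(n,d["region"],P,[p[0],p[1],yaw],z0,s)
        print("  ",thing,n,round(d["score"],2),q.tolist(),"iou",i)
E
python3 - <<'E'
from h import *
ss=[]
for k in range(4):
    s=env.state(); ss.append(s); imaging.capture("wrist"); print(s["eef_pos"].round(4),s["eef_rot"].round(4))
s={"eef_pos":np.mean([a["eef_pos"] for a in ss],0),"eef_rot":np.mean([a["eef_rot"] for a in ss],0)}
print(s)
fits("wrist","ridge1",RIDGE,.024,.04,-.04,s); fits("wrist","trough1",TROUGH,.034,.06,-.04,s)
fits("wrist","rack",box(.27,.32,.024),0,.024,-.04,s)
imaging.capture("top"); fits("top","tray",np.r_[box(.156,.319,.028)],0,.028,.05)
E
```

```text
[0.4953 0.1736 0.2842] [-1.000e-04  7.069e-01  7.073e-01 -2.000e-04]
[0.4952 0.1738 0.2843] [-1.000e-04  7.068e-01  7.074e-01 -1.000e-04]
[0.4951 0.1739 0.2843] [-1.000e-04  7.067e-01  7.075e-01 -0.000e+00]
[0.495  0.1741 0.2844] [-1.000e-04  7.066e-01  7.076e-01 -0.000e+00]
{'eef_pos': array([0.495146  , 0.17384038, 0.28432247]), 'eef_rot': array([-7.17307819e-05,  7.06781818e-01,  7.07431566e-01, -8.21004222e-05])}
   ridge1 wrist 0.85 [443.9, 337.6, -8.3] iou 0.968
   ridge1 wrist 0.81 [440.4, 106.8, 3.0] iou 0.965
   ridge1 wrist 0.72 [438.2, 180.0, -0.7] iou 0.954
   ridge1 wrist 0.61 [198.9, 315.0, -7.1] iou 0.812
   ridge1 wrist 0.56 [440.7, 258.3, -3.8] iou 0.938
   trough1 wrist 0.9 [563.8, 215.1, -3.1] iou 0.928
   trough1 wrist 0.88 [556.4, 130.6, -1.8] iou 0.947
   trough1 wrist 0.71 [446.9, 328.0, -0.1] iou 0.811
   trough1 wrist 0.67 [569.4, 299.9, -2.2] iou 0.931
   rack wrist 0.64 [501.9, 217.4, -2.3] iou 0.619
   tray top 0.59 [479.4, -211.5, 3.7] iou 0.95
```

>>> {"api": "jog_arm", "payload": {"moves": [[0,0,0,-2.23,-1.83,0,1],[0,0,0,-2.23,-1.83,0,1],[0,0,0,-2.24,-1.82,0,1],[0,0,-0.04,0,0,4,1],[0,0,0,0,0,4,1],[0,0,0,0,0,4,1],[0,0,0,0,0,4,1],[0,0,0,0,0,4,1],[0,0,0,0,0,3.5,1],[0,0,0,0,0,1.5,1],[0,0,0,0,0,0.5,1],[0,0,0,0,0,0,1]]}}

```text
time: 9.12
eef_pos: [0.4394, 0.1073, 0.0285]
eef_rot: [-0.001, 0.692, 0.722, -0.001]
force: [-0.1, -0.2, 0.3]
opening: 0.0935
grip_force: 0.0
```

>>> {"api": "jog_arm", "payload": {"moves": [[0,0,0,0,0,0,0.6],[0,0,0,0,0,0,0.6],[0,0,0,0,0,0,0.6],[0,0,0,0,0,0,0.6],[0,0,0,0,0,0,0.6],[0,0,0,0,0,0,0.6]], "squeeze": 15}}

```text
time: 9.62
eef_pos: [0.4409, 0.1074, 0.0303]
eef_rot: [0.001, 0.692, 0.722, 0.001]
force: [0.3, 0.1, 4.4]
opening: 0.0642
grip_force: 15.0
```

>>> {"api": "jog_arm", "payload": {"moves": [[0,0,0,0,0,-2,0.6],[0,0,0,0,0,-4,0.6],[0,0,0,0,0,-4,0.6],[0,0,0,0,0,-2,0.6],[0,0,0,-3.5,0.25,-1.4,0.6],[0,0,0,-3.5,0.25,-1.4,0.6],[0,0,0,-3.5,0.25,-1.4,0.6],[0,0,0,-3.5,0.25,-1.4,0.6],[0,0,0,-3.5,0.25,-1.4,0.6],[0,0,0,-3.5,0.25,-1.4,0.6],[0,0,0,-3.5,0.25,-1.4,0.6],[0,0,0,-3.5,0.25,-1.4,0.6]]}}

```text
time: 10.62
eef_pos: [0.4714, -0.1732, 0.2622]
eef_rot: [-0.0, 0.692, 0.722, 0.0]
force: [-0.3, -0.7, -0.7]
opening: 0.0639
grip_force: 15.0
```

>>> {"api": "jog_arm", "payload": {"moves": [[0,0,0,-3.8,0.25,-1.4,0.6],[0,0,0,-3.8,0.25,-1.4,0.6],[0,0,0,-3.75,0.3,-1.4,0.6],[0,0,0,0,0,0,0.6],[0,0,0,0,0,0,0.6],[0,0,0,0,0,0,0.6]]}}

```text
time: 11.12
eef_pos: [0.4841, -0.284, 0.3028]
eef_rot: [-0.001, 0.692, 0.722, 0.0]
force: [0.3, 1.0, -0.7]
opening: 0.064
grip_force: 15.0
```

```bash
cat >> h.py <<'E'
def wsnap(f=None,k=3):
    ss=[]
    for i in range(k): s,im=snap("wrist",f if i==k-1 else None); ss.append(s)
    s={c:np.mean([a[c] for a in ss],0) for c in("eef_pos","eef_rot")}
    q=s["eef_rot"]; y=Rq(q).as_matrix()[:,1]
    print("tcp",(s["eef_pos"]*1000).round(1),"yaw",np.degrees(np.arctan2(y[1],y[0])).round(2),"grip",ss[-1]["opening"].round(4),round(float(ss[-1]["grip_force"]),1),"t",round(float(ss[-1]["time"]),1)); return s
E
python3 - <<'E'
from h import *
s=wsnap("w4.png")
fits("wrist","tray",box(.156,.319,.028),0,.028,.05,s); 
for d in imaging.silhouettes("wrist","tray")[:1]: print(rect("wrist",d["region"],.028,s))
fits("wrist","ridge1",RIDGE,s["eef_pos"][2]-.005,s["eef_pos"][2]+.01,.04,s)
E
```

```text
Traceback (most recent call last):
  File "h.py", line 61, in wsnap
    print("tcp",(s["eef_pos"]*1000).round(1),"yaw",np.degrees(np.arctan2(y[1],y[0])).round(2),"grip",ss[-1]["opening"].round(4),round(float(ss[-1]["grip_force"]),1),"t",round(float(ss[-1]["time"]),1)); return s
                                                                                                     ^^^^^^^^^^^^^^^^^^^^^^^
AttributeError: 'float' object has no attribute 'round'
```

View pics/w4.png

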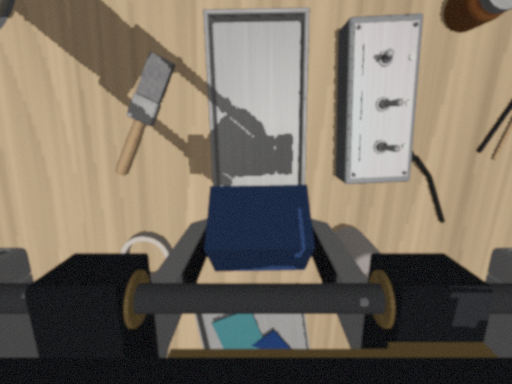

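The picture shows the held ridge square between the pads at (260,227). The tray's far rim corners are at about (206,11) and (309,10). The heater bat leans towards the robot, and the fan and lamp bats lean away.

```bash
sed -i 's/ss\[-1\]\["opening"\].round(4)/round(float(ss[-1]["opening"]),4)/' h.py
python3 - <<'E'
from h import *
s=wsnap()
print(unproj("wrist",[(206,11),(309,10),(304.5,185),(212.5,185)],.028,s).round(4)[:,:2])
for d in imaging.silhouettes("wrist","tray")[:2]:
    reg=d["region"]; print(d["score"],rect("wrist",reg,.028,s))
    L=[];Rr=[]
    for v in range(30,180,3):
        u=np.nonzero(reg[v])[0]
        if len(u): L.append((u[0]-.5,v)); Rr.append((u[-1]+.5,v))
    top=[(u,np.nonzero(reg[:,u])[0][0]-.5) for u in range(220,300,4) if reg[:,u].any()]
    for e in (L,Rr,top):
        P=unproj("wrist",e,.028,s)[:,:2]; vx,vy,x,y=cv2.fitLine((P*1000).astype(np.float32),cv2.DIST_HUBER,0,.01,.01).ravel()
        print("line pt",x.round(1),y.round(1),"dir deg",np.degrees(np.arctan2(vy,vx)).round(2))
fits("wrist","ridge1",RIDGE,s["eef_pos"][2]-.005,s["eef_pos"][2]+.01,.04,s)
imaging.capture("top"); fits("top","tray",box(.156,.319,.028),0,.028,.05)
E
```

```text
tcp [ 484.3 -283.1  303.2] yaw 2.5 grip 0.0639 15.0 t 11.4
[[ 0.3983 -0.061 ]
 [ 0.545  -0.0535]
 [ 0.5595 -0.308 ]
 [ 0.4083 -0.3145]]
0.71 (array([ 475.3, -182.7]), array([259.8, 154.7]), -86.6, 17708)
line pt 400.5 -205.6 dir deg -86.79
line pt 552.1 -185.1 dir deg -86.32
line pt 475.9 -53.3 dir deg 3.89
   ridge1 wrist 0.67 [483.3, -283.1, 3.3] iou 0.983
   tray top 0.76 [478.7, -209.6, 3.8] iou 0.743
```

>>> {"api": "jog_arm", "payload": {"moves": [[0,0,0,-2.82,-0.11,0,0.6],[0,0,-0.016,0,0,4,0.6],[0,0,0,0,0,4,0.6],[0,0,0,0,0,4,0.6],[0,0,0,0,0,4,0.6],[0,0,0,0,0,4,0.6],[0,0,0,0,0,4,0.6],[0,0,0,0,0,3.5,0.6],[0,0,0,0,0,1,0.6],[0,0,0,0,0,0.4,0.6],[0,0,0,0,0,0.3,0.6],[0,0,0,0,0,0,0.6]]}}

```text
time: 12.62
eef_pos: [0.486, -0.3139, 0.0129]
eef_rot: [0.001, 0.686, 0.727, 0.0]
force: [0.4, -0.3, 0.3]
opening: 0.0638
grip_force: 15.0
```

>>> {"api": "jog_arm", "payload": {"moves": [[0,0,0,0,0,0.2,0.6],[0,0,0,0,0,0,0.6]]}}

```text
time: 12.78
eef_pos: [0.4858, -0.3138, 0.0111]
eef_rot: [0.002, 0.686, 0.727, 0.0]
force: [-0.4, 0.0, -0.8]
opening: 0.0641
grip_force: 15.0
```

>>> {"api": "jog_arm", "payload": {"moves": [[0,0,0,0,0,0.2,0.6],[0,0,0,0,0,0.1,0.6],[0,0,0,0,0,0,0.6]]}}

```text
time: 13.03
eef_pos: [0.4858, -0.3138, 0.0092]
eef_rot: [0.002, 0.686, 0.727, 0.0]
force: [-2.1, 0.7, 11.4]
opening: 0.0638
grip_force: 15.0
```

>>> {"api": "jog_arm", "payload": {"moves": [[0,0,0,0,0,-0.1,0.8],[0,0,0,0,0,0,0.8],[0,0,0,0,0,0,0.8],[0,0,0,0,0,-2,0.8],[0,0,0,0,0,-4,0.8],[0,0,0,0,0,-4,0.8],[0,0,0,0,0,-4,0.8],[0,0,0,3.7,0.29,-1.2,1],[0,0,0,3.7,0.29,-1.2,1],[0,0,0,3.7,0.29,-1.2,1],[0,0,0,3.7,0.29,-1.2,1],[0,0,0,3.7,0.29,-1.2,1]]}}

```text
time: 14.03
eef_pos: [0.488, -0.1257, 0.2078]
eef_rot: [-0.0, 0.687, 0.727, 0.0]
force: [1.5, -0.5, 0.7]
opening: 0.0941
grip_force: 0.0
```

>>> {"api": "jog_arm", "payload": {"moves": [[0,0,0,3.75,0.29,-0.8,1],[0,0,0,3.75,0.29,-0.8,1],[0,0,0,3.75,0.29,-0.8,1],[0,0,0,3.75,0.29,-0.8,1],[0,0,0,3.75,0.29,-0.8,1],[0,0,0,3.75,0.29,-0.8,1],[0,0,0,3.75,0.29,-0.8,1],[0,0,0.08,3.75,0.29,-0.8,1],[0,0,0,0,0,0,1],[0,0,0,0,0,0,1],[0,0,0,0,0,0,1]]}}

```text
time: 14.95
eef_pos: [0.4939, 0.173, 0.2709]
eef_rot: [0.0, 0.714, 0.7, -0.001]
force: [0.3, -0.9, -0.1]
opening: 0.0942
grip_force: 0.0
```

```bash
cat > look.py <<'E'
from h import *
s=wsnap()
fits("wrist","ridge1",RIDGE,.024,.04,-.04,s); fits("wrist","trough1",TROUGH,.034,.06,-.04,s)
imaging.capture("top"); fits("top","tray",np.r_[box(.156,.319,.028)],0,.028,.05)
fits("top","ridge1",RIDGE,.003,.02,.05)
E
python3 look.py
```

```text
tcp [493.9 172.5 270.9] yaw -1.26 grip 0.0935 0.0 t 15.1
   ridge1 wrist 0.85 [198.6, 313.6, -4.5] iou 0.775
   ridge1 wrist 0.81 [438.2, 179.9, 0.3] iou 0.974
   ridge1 wrist 0.75 [443.3, 337.9, -8.0] iou 0.97
   ridge1 wrist 0.63 [439.5, 258.8, -3.3] iou 0.962
   trough1 wrist 0.64 [569.0, 300.5, -1.6] iou 0.924
   trough1 wrist 0.57 [555.8, 131.1, -1.6] iou 0.927
   trough1 wrist 0.55 [563.5, 215.6, -1.5] iou 0.946
   tray top 0.61 [479.1, -211.4, 3.6] iou 0.866
   ridge1 top 0.78 [451.0, 350.6, -19.8] iou 0.713
   ridge1 top 0.73 [185.1, 318.4, -4.9] iou 0.911
   ridge1 top 0.63 [309.4, 517.8, -15.0] iou 0.868
   ridge1 top 0.59 [444.5, 260.8, -0.6] iou 0.78
   ridge1 top 0.48 [443.6, 182.8, 0.9] iou 0.669
```

>>> {"api": "jog_arm", "payload": {"moves": [[0,0,0,0.31,-2.8,0,1],[0,0,0,0.32,-2.79,0,1],[0,0,-0.02,0,0,4,1],[0,0,0,0,0,4,1],[0,0,0,0,0,4,1],[0,0,0,0,0,4,1],[0,0,0,0,0,4,1],[0,0,0,0,0,3,1],[0,0,0,0,0,0.9,1],[0,0,0,0,0,0.3,1],[0,0,0,0,0,0,1]]}}

```text
time: 16.27
eef_pos: [0.4392, 0.181, 0.0298]
eef_rot: [0.0, 0.708, 0.706, 0.0]
force: [0.4, 0.0, 0.0]
opening: 0.0942
grip_force: 0.0
```

>>> {"api": "jog_arm", "payload": {"moves": [[0,0,0,0,0,0,0.6],[0,0,0,0,0,0,0.6],[0,0,0,0,0,0,0.6],[0,0,0,0,0,0,0.6],[0,0,0,0,0,0,0.6],[0,0,0,0,0,0,0.6]]}}

```text
time: 16.77
eef_pos: [0.439, 0.1812, 0.0302]
eef_rot: [0.0, 0.708, 0.706, 0.001]
force: [-0.9, 0.1, 4.1]
opening: 0.0636
grip_force: 15.0
```

>>> {"api": "jog_arm", "payload": {"moves": [[0,0,0,0,0,-2,0.6],[0,0,0,0,0,-4,0.6],[0,0,0,0,0,-4,0.6],[0,0,0,0,0,-2,0.6],[0,0,0,-3.86,0.33,-1.07,0.6],[0,0,0,-3.86,0.33,-1.07,0.6],[0,0,0,-3.86,0.33,-1.07,0.6],[0,0,0,-3.86,0.33,-1.07,0.6],[0,0,0,-3.86,0.33,-1.07,0.6],[0,0,0,-3.86,0.33,-1.07,0.6],[0,0,0,-3.86,0.33,-1.07,0.6],[0,0,0,-3.86,0.33,-1.07,0.6]]}}

```text
time: 17.77
eef_pos: [0.4638, -0.1296, 0.2357]
eef_rot: [0.0, 0.708, 0.706, 0.0]
force: [0.9, 0.3, -0.6]
opening: 0.0638
grip_force: 15.0
```

>>> {"api": "jog_arm", "payload": {"moves": [[0,0,0,-3.86,0.33,-1.07,0.6],[0,0,0,-3.86,0.33,-1.07,0.6],[0,0,0,-3.86,0.33,-1.07,0.6],[0,0,0,-3.86,0.33,-1.07,0.6],[0,0,0,-3.86,0.33,-1.07,0.6],[0,0,0,-3.86,0.33,-1.07,0.6],[0,0,-0.058,0,0,0,0.6],[0,0,0,0,0,0,0.6],[0,0,0,0,0,0,0.6],[0,0,0,0,0,0,0.6]]}}

```text
time: 18.6
eef_pos: [0.4833, -0.3582, 0.2988]
eef_rot: [-0.001, 0.687, 0.727, 0.0]
force: [-0.0, 1.0, -0.6]
opening: 0.0642
grip_force: 15.0
```

```bash
cat > lookt.py <<'E'
from h import *
import sys
s=wsnap(sys.argv[1] if len(sys.argv)>1 else None)
for d in imaging.silhouettes("wrist","tray")[:1]: print(d["score"],rect("wrist",d["region"],.028,s))
fits("wrist","tray",box(.156,.319,.028),0,.028,.05,s)
fits("wrist","ridge1",RIDGE,.003,.02,.05,s)
fits("wrist","trough1",TROUGH,.005,.03,.05,s)
E
python3 lookt.py w5.png
```

```text
tcp [ 483.4 -358.1  299. ] yaw 3.23 grip 0.0641 15.0 t 18.7
0.84 (array([ 478.9, -245.3]), array([250.2, 155.1]), -86.8, 16538)
   tray wrist 0.84 [477.2, -211.3, 2.8] iou 0.897
   tray wrist 0.61 [685.8, -66.3, -21.8] iou 0.011
   ridge1 wrist 0.64 [441.5, -438.2, 48.0] iou 0.161
```

View pics/w5.png

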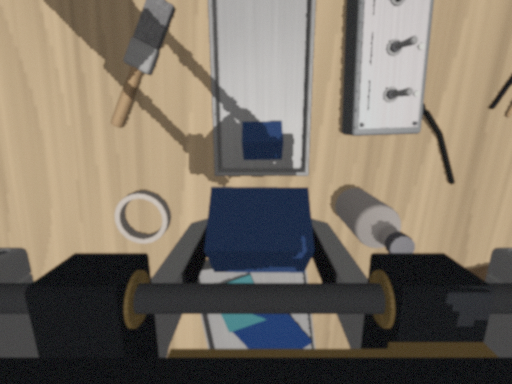

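The picture shows the placed ridge flat in the tray at (263,140), with the tray's near-side rim at about row 175 and the held ridge at (260,227). The network missed the placed ridge, so I'll fit it by colour.

```bash
cat >> h.py <<'E'
def blue(im,lo=25):
    im=im.astype(int); return (im[:,:,2]-im[:,:,0]>lo)&(im[:,:,2]-im[:,:,1]>12)
def bluefit(n,im,P,p0,z0,s=None,lo=20):
    "fit to the blue blob at p0 (m, m, rad)"
    m=cv2.morphologyEx(blue(im,lo).astype(np.uint8),cv2.MORPH_OPEN,np.ones((3,3)))
    k,lab=cv2.connectedComponents(m); h=cv2.convexHull(proj(n,place(P,p0,z0),s).astype(np.int32)); w=np.zeros(m.shape,np.uint8); cv2.fillConvexPoly(w,h,1)
    c=np.bincount(lab[(w>0)&(lab>0)],minlength=2)[1:]; return fit(n,lab==1+c.argmax(),P,p0,z0,s)
E
python3 - <<'E'
from h import *
s=wsnap(); im=imaging.capture("wrist")
print(im[140,263],im[130,263],im[100,240])
for lo in(15,25): print(bluefit("wrist",im,RIDGE,[.485,-.312,.06],.003,s,lo))
print(unproj("wrist",[(215,175),(309,175)],.028,s).round(4)[:,:2])
E
```

```text
tcp [ 483.7 -359.   299.4] yaw 3.24 grip 0.0635 15.0 t 19.1
[32 45 68] [25 40 67] [198 197 194]
(array([ 485.3, -314.6,    5.4]), np.float64(0.934))
(array([ 485. , -315.1,    3.2]), np.float64(0.885))
[[ 0.4126 -0.374 ]
 [ 0.5644 -0.3655]]
```

>>> {"api": "jog_arm", "payload": {"moves": [[0,0,0,3.67,0.1,0,0.6],[0,0,0,3.67,0.1,0,0.6],[0,0,-0.004,3.67,0.11,0,0.6],[0,0,0,0,0,4,0.6],[0,0,0,0,0,4,0.6],[0,0,0,0,0,4,0.6],[0,0,0,0,0,4,0.6],[0,0,0,0,0,4,0.6],[0,0,0,0,0,4,0.6],[0,0,0,0,0,3.5,0.6],[0,0,0,0,0,1,0.6],[0,0,0,0,0,0,0.6]]}}

```text
time: 20.15
eef_pos: [0.4786, -0.2481, 0.0119]
eef_rot: [-0.003, 0.686, 0.728, -0.0]
force: [-0.0, 0.6, -0.7]
opening: 0.0638
grip_force: 15.0
```

>>> {"api": "jog_arm", "payload": {"moves": [[0,0,0,0,0,0.3,0.6],[0,0,0,0,0,0,0.6],[0,0,0,0,0,0,0.6]]}}

```text
time: 20.4
eef_pos: [0.4822, -0.2505, 0.0133]
eef_rot: [0.002, 0.686, 0.728, 0.0]
force: [0.5, -0.7, 0.4]
opening: 0.0643
grip_force: 15.0
```

>>> {"api": "jog_arm", "payload": {"moves": [[0,0,0,0,0,0.2,0.6],[0,0,0,0,0,0.1,0.6],[0,0,0,0,0,0,0.6],[0,0,0,0,0,0,0.6]]}}

```text
time: 20.73
eef_pos: [0.4813, -0.2499, 0.0091]
eef_rot: [0.001, 0.686, 0.728, 0.0]
force: [1.1, -0.1, 2.3]
opening: 0.0639
grip_force: 15.0
```

>>> {"api": "jog_arm", "payload": {"moves": [[0,0,0,0,0,0,0.8],[0,0,0,0,0,0,0.8],[0,0,0,0,0,0,0.8],[0,0,0,0,0,-2,0.8],[0,0,0,0,0,-4,0.8],[0,0,0,0,0,-4,1],[0,0,0,0,0,-4,1],[0,0,0,0,0,-4,1],[0,0,0,0,0,-4,1],[0,0,0,0,0,-4,1],[0,0,0,0,0,-1,1],[0,0,0,0,0,0,1]]}}

```text
time: 21.73
eef_pos: [0.4821, -0.2504, 0.2819]
eef_rot: [0.004, 0.686, 0.728, 0.001]
force: [0.1, -0.2, -0.2]
opening: 0.094
grip_force: 0.0
```

```bash
cat > lookt.py <<'E'
from h import *
import sys
s=wsnap(); im=imaging.capture("wrist"); cv2.imwrite("pics/last.png",im[:,:,::-1])
for a in sys.argv[1:]:
    x,y=map(float,a.split(",")); print(bluefit("wrist",im,RIDGE,[x,y,.06],.003,s))
for d in imaging.silhouettes("wrist","tray")[:1]: print("tray",d["score"],rect("wrist",d["region"],.028,s),fit("wrist",d["region"],box(.156,.319,.028),[.478,-.212,.06],0,s))
E
python3 lookt.py .485,-.314 .481,-.249
```

```text
tcp [ 481.  -249.7  279.3] yaw 3.44 grip 0.0938 0.0 t 21.8
(array([ 483.8, -256.3,    3.4]), np.float64(0.516))
(array([ 484.3, -256.6,    3.4]), np.float64(0.516))
tray 0.83 (array([ 480.5, -213. ]), array([318.8, 154.7]), -86.7, 19014) (array([ 480.9, -213.7,    3.3]), np.float64(0.839))
```

>>> {"api": "jog_arm", "payload": {"moves": [[0,0,0,3.83,0.35,0.1,1],[0,0,0,3.83,0.35,0.1,1],[0,0,0,3.83,0.35,0.1,1],[0,0,0,3.83,0.35,0.1,1],[0,0,0,3.83,0.35,0.1,1],[0,0,0,3.83,0.35,0.1,1],[0,0,0,3.83,0.35,0.1,1],[0,0,0,3.83,0.35,0.1,1],[0,0,0,3.83,0.35,0.1,1],[0,0,0,3.83,0.35,0.1,1],[0,0,0.12,3.83,0.35,0.1,1],[0,0,0,0,0,0,1]]}}

```text
time: 22.98
eef_pos: [0.4925, 0.1774, 0.265]
eef_rot: [-0.003, 0.725, 0.689, -0.0]
force: [-0.9, 0.6, 0.7]
opening: 0.0941
grip_force: 0.0
```

```bash
python3 look.py
```

```text
tcp [492.6 174.6 265.2] yaw -2.85 grip 0.0941 0.0 t 23.1
   ridge1 wrist 0.9 [406.3, 228.0, 4.3] iou 0.949
   ridge1 wrist 0.89 [443.3, 340.8, -8.8] iou 0.966
   ridge1 wrist 0.6 [199.1, 317.4, -7.3] iou 0.83
   trough1 wrist 0.95 [568.6, 302.9, -3.1] iou 0.948
   trough1 wrist 0.72 [563.6, 218.3, -2.7] iou 0.952
   trough1 wrist 0.65 [556.2, 133.6, -1.2] iou 0.922
   tray top 0.58 [479.1, -212.0, 2.7] iou 0.804
   ridge1 top 0.88 [487.1, -315.5, 4.8] iou 0.916
   ridge1 top 0.76 [449.8, 347.7, -6.4] iou 0.729
   ridge1 top 0.74 [183.5, 319.7, -7.1] iou 0.919
   ridge1 top 0.6 [483.0, -251.4, 6.0] iou 0.841
   ridge1 top 0.57 [411.1, 227.0, 6.2] iou 0.931
```

A ridge on the rack was knocked aside, from about (0.440, 0.259) to (0.406, 0.228). I'll pick that one next.

>>> {"api": "jog_arm", "payload": {"moves": [[0,0,0,1.63,-2.96,0,1],[0,0,0,1.63,-2.96,0,1],[0,0,0,1.64,-2.96,0,1],[0,0,-0.063,0,0,4,1],[0,0,-0.062,0,0,4,1],[0,0,0,0,0,4,1],[0,0,0,0,0,4,1],[0,0,0,0,0,4,1],[0,0,0,0,0,2.5,1],[0,0,0,0,0,0,1]]}}

```text
time: 24.22
eef_pos: [0.4037, 0.2226, 0.0381]
eef_rot: [-0.002, 0.682, 0.731, -0.005]
force: [-0.4, -0.1, 0.2]
opening: 0.0939
grip_force: 0.0
```

Run:
```python
from h import *
s=wsnap("w6.png")
```

```text
tcp [405.8 223.6  40.4] yaw 4.02 grip 0.094 0.0 t 24.3
```

View pics/w6.png

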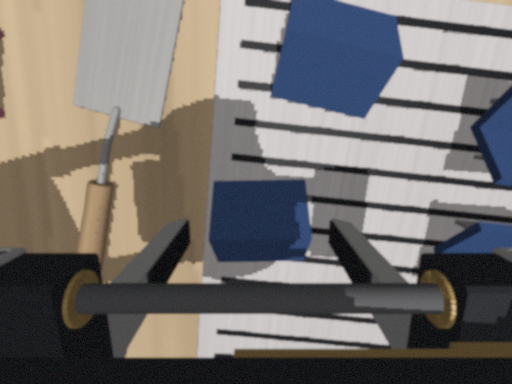

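The picture shows the knocked ridge flat on the deck at (260,220), square between the open fingers. Gripping it.

>>> {"api": "jog_arm", "payload": {"moves": [[0,0,0,0,0,0.7,1],[0,0,0,0,0,0.3,1],[0,0,0,0,0,0,0.6],[0,0,0,0,0,0,0.6],[0,0,0,0,0,0,0.6],[0,0,0,0,0,0,0.6],[0,0,0,0,0,0,0.6],[0,0,0,0,0,0,0.6]]}}

```text
time: 25.03
eef_pos: [0.4079, 0.2252, 0.0326]
eef_rot: [0.0, 0.681, 0.732, 0.0]
force: [-0.3, 0.0, 0.4]
opening: 0.0634
grip_force: 15.0
```

>>> {"api": "jog_arm", "payload": {"moves": [[0,0,0,0,0,-2,0.6],[0,0,0,0,0,-4,0.6],[0,0,0,0,0,-4,0.6],[0,0,0,0,0,-2,0.6],[0,0,0,-3.78,0.27,-1.07,0.6],[0,0,0,-3.78,0.27,-1.07,0.6],[0,0,0,-3.78,0.27,-1.07,0.6],[0,0,0,-3.78,0.27,-1.07,0.6],[0,0,0,-3.78,0.27,-1.07,0.6],[0,0,0,-3.78,0.27,-1.07,0.6],[0,0,0,-3.78,0.27,-1.07,0.6],[0,0,0,-3.78,0.27,-1.07,0.6]]}}

```text
time: 26.03
eef_pos: [0.4504, -0.0768, 0.2385]
eef_rot: [0.0, 0.681, 0.732, 0.0]
force: [1.5, 0.2, -1.2]
opening: 0.064
grip_force: 15.0
```

>>> {"api": "jog_arm", "payload": {"moves": [[0,0,0,-3.78,0.27,-1.07,0.6],[0,0,0,-3.78,0.27,-1.07,0.6],[0,0,0,-3.78,0.27,-1.07,0.6],[0,0,0,-3.78,0.27,-1.07,0.6],[0,0,0,-3.78,0.27,-1.07,0.6],[0,0,0.01,-3.78,0.27,-1.07,0.6],[0,0,0,0,0,0,0.6],[0,0,0,0,0,0,0.6],[0,0,0,0,0,0,0.6]]}}

```text
time: 26.78
eef_pos: [0.4827, -0.2995, 0.3013]
eef_rot: [-0.001, 0.685, 0.728, 0.0]
force: [0.3, -0.1, -0.5]
opening: 0.0638
grip_force: 15.0
```

```bash
cat >> h.py <<'E'
def bluefit2(n,im,P,p0,z0,s=None,lo=20):
    "fit of the blue seen within a margin of the hull at p0"
    m=blue(im,lo); out=np.zeros(m.shape,np.uint8)
    h=cv2.convexHull(proj(n,place(P*[1.25,1.02,1],p0,z0),s).astype(np.int32)); cv2.fillConvexPoly(out,h,1)
    return fit(n,m&(out>0),P,p0,z0,s)
E
python3 lookt.py .481,-.249
```

```text
tcp [ 482.7 -298.9  301.5] yaw 3.55 grip 0.0638 15.0 t 26.9
(array([ 480.7, -253.7,    3.5]), np.float64(0.137))
tray 0.83 (array([ 475.8, -191.7]), array([264. , 151.9]), -86.8, 15805) (array([ 474.1, -162.9,    3.8]), np.float64(0.834))
```

View pics/last.png

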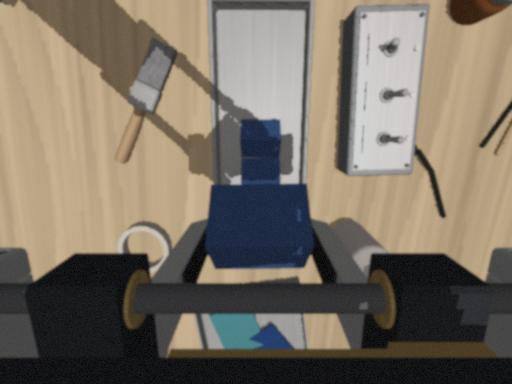

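The picture shows ridges 1 and 2 side by side in the tray. Ridge 2's +y edge is at row 120, columns 241–281.

Run:
```python
from h import *
s=wsnap(); im=imaging.capture("wrist"); m=blue(im,20)
print(m[100:200:1,250:274].mean(1).round(1).tolist())
rows=[np.nonzero(m[90:,u])[0][0]+89.5 for u in range(248,276,3)]
P=unproj("wrist",[(u,r) for u,r in zip(range(248,276,3),rows)],.007,s); print(rows,P.mean(0).round(4))
for v in (125,130): u=np.nonzero(m[v,220:300])[0]+220; print(v,u.min(),u.max(),unproj("wrist",[(u.min()-.5,v),(u.max()+.5,v)],.02,s).round(4)[:,:2])
```

```text
tcp [ 483.1 -298.9  302.2] yaw 3.6 grip 0.0637 15.0 t 27.1
[0.0, 0.0, 0.0, 0.0, 0.0, 0.0, 0.0, 0.0, 0.0, 0.0, 0.0, 0.0, 0.0, 0.0, 0.0, 0.0, 0.0, 0.0, 0.0, 0.8, 1.0, 1.0, 1.0, 1.0, 1.0, 1.0, 1.0, 1.0, 1.0, 1.0, 1.0, 1.0, 1.0, 1.0, 1.0, 1.0, 1.0, 1.0, 1.0, 1.0, 1.0, 1.0, 1.0, 1.0, 1.0, 1.0, 1.0, 1.0, 1.0, 1.0, 1.0, 1.0, 1.0, 1.0, 1.0, 1.0, 1.0, 1.0, 1.0, 1.0, 1.0, 1.0, 1.0, 1.0, 1.0, 1.0, 1.0, 1.0, 1.0, 1.0, 1.0, 1.0, 1.0, 1.0, 1.0, 1.0, 1.0, 1.0, 1.0, 1.0, 1.0, 1.0, 1.0, 1.0, 1.0, 1.0, 1.0, 1.0, 1.0, 1.0, 1.0, 1.0, 1.0, 1.0, 1.0, 1.0, 1.0, 1.0, 1.0, 1.0]
[np.float64(118.5), np.float64(118.5), np.float64(118.5), np.float64(119.5), np.float64(118.5), np.float64(118.5), np.float64(118.5), np.float64(118.5), np.float64(118.5), np.float64(118.5)] [ 0.4816 -0.2213  0.007 ]
125 240 279 [[ 0.4473 -0.2335]
 [ 0.5107 -0.2295]]
130 241 279 [[ 0.4493 -0.2411]
 [ 0.5113 -0.2372]]
```

>>> {"api": "jog_arm", "payload": {"moves": [[0,0,0,3.8,0.03,0,0.6],[0,0,0,3.8,0.03,0,0.6],[0,0,0,3.8,0.03,0,0.6],[0,0,0,0,0,4,0.6],[0,0,0,0,0,4,0.6],[0,0,0,0,0,4,0.6],[0,0,0,0,0,4,0.6],[0,0,0,0,0,4,0.6],[0,0,0,0,0,4,0.6],[0,0,0,0,0,3.5,0.6],[0,0,0,0,0,1.1,0.6],[0,0,0,0,0,0,0.6]]}}

```text
time: 28.23
eef_pos: [0.4747, -0.1848, 0.0132]
eef_rot: [-0.003, 0.685, 0.729, -0.001]
force: [0.4, -0.5, 0.0]
opening: 0.0637
grip_force: 15.0
```

>>> {"api": "jog_arm", "payload": {"moves": [[0,0,0,0,0,0.3,0.6],[0,0,0,0,0,0.1,0.6],[0,0,0,0,0,0,0.6],[0,0,0,0,0,0,0.6]]}}

```text
time: 28.57
eef_pos: [0.478, -0.1867, 0.0133]
eef_rot: [0.001, 0.685, 0.729, 0.0]
force: [-0.9, 0.2, 0.1]
opening: 0.0636
grip_force: 15.0
```

>>> {"api": "jog_arm", "payload": {"moves": [[0,0,0,0,0,0.2,0.6],[0,0,0,0,0,0.1,0.6],[0,0,0,0,0,0,0.6],[0,0,0,0,0,0,0.6]]}}

```text
time: 28.9
eef_pos: [0.4781, -0.1869, 0.0108]
eef_rot: [0.001, 0.685, 0.729, 0.0]
force: [0.6, 0.0, 8.4]
opening: 0.0641
grip_force: 15.0
```

>>> {"api": "jog_arm", "payload": {"moves": [[0,0,0,0,0,0,0.8],[0,0,0,0,0,0,0.8],[0,0,0,0,0,0,0.8],[0,0,0,0,0,-2,0.8],[0,0,0,0,0,-4,0.8],[0,0,0,0,0,-4,1],[0,0,0,0,0,-4,1],[0,0,0,3.58,0.39,-1.2,1],[0,0,0,3.58,0.39,-1.2,1],[0,0,0,3.58,0.39,-1.2,1],[0,0,0,3.58,0.39,-1.2,1],[0,0,0,3.58,0.39,-1.2,1]]}}

```text
time: 29.9
eef_pos: [0.485, -0.0049, 0.2096]
eef_rot: [-0.0, 0.685, 0.728, 0.0]
force: [1.0, -0.1, -0.3]
opening: 0.0936
grip_force: 0.0
```

>>> {"api": "jog_arm", "payload": {"moves": [[0,0,0,3.58,0.39,-1.2,1],[0,0,0,3.58,0.39,-1.2,1],[0,0,0,3.58,0.39,-1.2,1],[0,0,0,3.58,0.39,-1.2,1],[0,0,0.12,3.58,0.39,-1.2,1],[0,0,0,0,0,0,1],[0,0,0,0,0,0,1],[0,0,0,0,0,0,1]]}}

```text
time: 30.57
eef_pos: [0.4935, 0.1719, 0.2681]
eef_rot: [-0.0, 0.726, 0.688, -0.001]
force: [0.6, -0.6, 0.5]
opening: 0.0939
grip_force: 0.0
```

```bash
python3 look.py
```

```text
tcp [493.5 171.5 268. ] yaw -3.14 grip 0.0942 0.0 t 30.7
   ridge1 wrist 0.94 [200.1, 314.4, -4.2] iou 0.769
   ridge1 wrist 0.6 [443.7, 338.0, -9.0] iou 0.973
   trough1 wrist 0.78 [563.7, 215.8, -2.4] iou 0.94
   trough1 wrist 0.75 [569.0, 300.4, -1.8] iou 0.926
   trough1 wrist 0.56 [556.6, 131.2, -3.0] iou 0.934
   tray top 0.9 [480.3, -211.4, 2.6] iou 0.672
   ridge1 top 0.89 [312.0, 519.5, -16.2] iou 0.762
   ridge1 top 0.79 [183.5, 318.0, -6.7] iou 0.91
   ridge1 top 0.75 [487.5, -314.5, 3.9] iou 0.945
   ridge1 top 0.67 [448.2, 345.3, -12.8] iou 0.759
   ridge1 top 0.53 [483.9, -252.1, 3.4] iou 0.943
   ridge1 top 0.53 [480.0, -187.3, 4.1] iou 0.92
```

>>> {"api": "jog_arm", "payload": {"moves": [[0,0,0,3.27,-1.18,0,1],[0,0,0,3.27,-1.18,0,1],[0,0,0,3.27,-1.18,0,1],[0,0,0,3.27,-1.18,0,1],[0,0,0,3.27,-1.18,0,1],[0,0,0.096,0,0,4,1],[0,0,0,0,0,4,1],[0,0,0,0,0,4,1],[0,0,0,0,0,4,1],[0,0,0,0,0,4,1],[0,0,0,0,0,3,1],[0,0,0,0,0,0.8,1]]}}

```text
time: 31.97
eef_pos: [0.4407, 0.3366, 0.026]
eef_rot: [-0.001, 0.759, 0.652, -0.005]
force: [-0.2, 0.2, 0.0]
opening: 0.0941
grip_force: 0.0
```

>>> {"api": "jog_arm", "payload": {"moves": [[0,0,0,0,0,0,1],[0,0,0,0,0,0,1],[0,0,0,0,0,0,0.6],[0,0,0,0,0,0,0.6],[0,0,0,0,0,0,0.6],[0,0,0,0,0,0,0.6],[0,0,0,0,0,0,0.6],[0,0,0,0,0,0,0.6]]}}

```text
time: 32.63
eef_pos: [0.4446, 0.3392, 0.0316]
eef_rot: [0.0, 0.758, 0.652, 0.001]
force: [0.1, -0.0, 2.9]
opening: 0.0638
grip_force: 15.0
```

>>> {"api": "jog_arm", "payload": {"moves": [[0,0,0,0,0,-2,0.6],[0,0,-0.071,0,0,-4,0.6],[0,0,-0.071,0,0,-4,0.6],[0,0,-0.071,0,0,-2,0.6],[0,0,0,-3.86,0,-1,0.6],[0,0,0,-3.86,0,-1,0.6],[0,0,0,-3.86,0,-1,0.6],[0,0,0,-3.86,0,-1,0.6],[0,0,0,-3.86,0,-1,0.6],[0,0,0,-3.86,0,-1,0.6],[0,0,0,-3.86,0,-1,0.6],[0,0,0,-3.86,0,-1,0.6]]}}

```text
time: 33.63
eef_pos: [0.4626, 0.029, 0.2314]
eef_rot: [0.0, 0.685, 0.729, 0.0]
force: [0.9, 0.0, -0.9]
opening: 0.0638
grip_force: 15.0
```

>>> {"api": "jog_arm", "payload": {"moves": [[0,0,0,-3.86,0,-1,0.6],[0,0,0,-3.86,0,-1,0.6],[0,0,0,-3.86,0,-1,0.6],[0,0,0,-3.86,0,-1,0.6],[0,0,0,-3.86,0,-1,0.6],[0,0,0,-3.86,0,-1,0.6],[0,0,0,-3.86,-0.1,-1,0.6],[0,0,0,0,0,0,0.6],[0,0,0,0,0,0,0.6],[0,0,0,0,0,0,0.6]]}}

```text
time: 34.47
eef_pos: [0.4784, -0.2384, 0.3002]
eef_rot: [-0.001, 0.685, 0.728, 0.0]
force: [-0.2, -0.1, -0.1]
opening: 0.0636
grip_force: 15.0
```

```bash
cat > edge.py <<'E'
from h import *
s=wsnap(); im=imaging.capture("wrist"); m=blue(im,20)
us=range(248,276,3); rows=[np.nonzero(m[60:,u])[0][0]+59.5 for u in us]
P=unproj("wrist",list(zip(us,rows)),.007,s); print(np.round(rows,1).tolist(),"edge",P.mean(0).round(4),"-> ridge y",(P.mean(0)[1]-.031).round(4))
v=int(np.median(rows))+8; u=np.nonzero(m[v,220:300])[0]+220; print(v,unproj("wrist",[(u.min()-.5,v),(u.max()+.5,v)],.02,s).round(4)[:,:2])
E
python3 edge.py; python3 -c "
from h import *
imaging.capture('top'); fits('top','tray',box(.156,.319,.028),0,.028,.05)"
```

```text
tcp [ 478.4 -237.9  300.3] yaw 3.57 grip 0.0637 15.0 t 34.6
[117.5, 117.5, 117.5, 117.5, 117.5, 117.5, 116.5, 116.5, 116.5, 116.5] edge [ 0.4766 -0.1576  0.007 ] -> ridge y -0.1886
125 [[ 0.4457 -0.1718]
 [ 0.5072 -0.1681]]
   tray top 0.85 [479.3, -211.7, 4.0] iou 0.449
```

>>> {"api": "jog_arm", "payload": {"moves": [[0,0,0,3.86,0.05,0,0.6],[0,0,0,3.86,0.05,0,0.6],[0,0,0,3.86,0.05,0,0.6],[0,0,0,0,0,4,0.6],[0,0,0,0,0,4,0.6],[0,0,0,0,0,4,0.6],[0,0,0,0,0,4,0.6],[0,0,0,0,0,4,0.6],[0,0,0,0,0,4,0.6],[0,0,0,0,0,3.5,0.6],[0,0,0,0,0,1.1,0.6],[0,0,0,0,0,0,0.6]]}}

```text
time: 35.77
eef_pos: [0.4707, -0.1217, 0.0121]
eef_rot: [-0.003, 0.685, 0.729, -0.001]
force: [0.2, 0.2, 0.2]
opening: 0.0641
grip_force: 15.0
```

>>> {"api": "jog_arm", "payload": {"moves": [[0,0,0,0,0,0.3,0.6],[0,0,0,0,0,0.1,0.6],[0,0,0,0,0,0,0.6],[0,0,0,0,0,0,0.6]]}}

```text
time: 36.1
eef_pos: [0.4742, -0.1236, 0.012]
eef_rot: [0.001, 0.685, 0.729, 0.001]
force: [0.9, 0.7, -0.7]
opening: 0.0637
grip_force: 15.0
```

>>> {"api": "jog_arm", "payload": {"moves": [[0,0,0,0,0,0.2,0.6],[0,0,0,0,0,0.1,0.6],[0,0,0,0,0,0,0.6],[0,0,0,0,0,0,0.6]]}}

```text
time: 36.43
eef_pos: [0.4744, -0.1237, 0.0098]
eef_rot: [0.001, 0.685, 0.729, 0.001]
force: [-2.0, 1.5, 11.7]
opening: 0.0636
grip_force: 15.0
```

>>> {"api": "jog_arm", "payload": {"moves": [[0,0,0,0,0,0,0.8],[0,0,0,0,0,0,0.8],[0,0,0,0,0,0,0.8],[0,0,0,0,0,-2,0.8],[0,0,0,0,0,-4,0.8],[0,0,0,0,0,-4,1],[0,0,0,0,0,-4,1],[0,0,0,-2.8,0,-3,1],[0,0,0,-2.8,0,-3,1],[0,0,0,-2.8,0,-3,1],[0,0,0,-2.8,0,-3,1],[0,0,0,-2.4,0,-3,1]]}}

```text
time: 37.43
eef_pos: [0.4812, -0.2606, 0.2991]
eef_rot: [0.0, 0.685, 0.728, -0.0]
force: [0.8, -0.1, 0.2]
opening: 0.0943
grip_force: 0.0
```

>>> {"api": "jog_arm", "payload": {"moves": [[0,0,0,0,0,0,1],[0,0,0,0,0,0,1],[0,0,0,0,0,0,1]]}}

```text
time: 37.68
eef_pos: [0.481, -0.2584, 0.2965]
eef_rot: [-0.001, 0.685, 0.729, 0.0]
force: [-0.8, 1.0, -0.8]
opening: 0.0939
grip_force: 0.0
```

```bash
python3 lookt.py
python3 - <<'E'
import cv2; im=cv2.imread('pics/last.png')[0:270,180:350]; cv2.imwrite('pics/l2.png',cv2.resize(im,None,fx=2.2,fy=2.2,interpolation=2))
E
```

```text
tcp [ 480.8 -257.9  296.2] yaw 3.56 grip 0.0938 0.0 t 37.8
tray 0.95 (array([ 477.1, -212.3]), array([316.4, 152.1]), -86.9, 14067) (array([ 477.3, -213.4,    3.5]), np.float64(0.663))
```

View pics/l2.png

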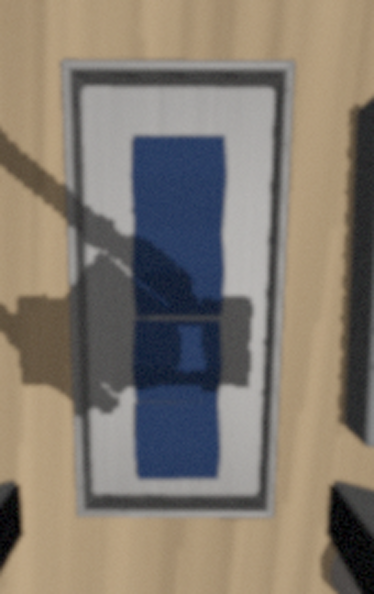

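The crop shows the four ridges in one straight row in the tray. Seams are visible at full-image rows of about 144.5 and 183, and the row's ends are at about rows 62 and 217.

Run:
```python
from h import *
s=wsnap(); im=imaging.capture("wrist"); b=im.astype(int); d=(b[:,:,2]-b[:,:,0])
prof=d[:,246:276].mean(1); br=b[:,246:276].sum(2).mean(1)
print("profile",[(r,int(prof[r]),int(br[r])) for r in list(range(56,66))+list(range(98,112))+list(range(138,150))+list(range(178,190))+list(range(212,222))])
for r in (61.5,144.5,183,216.8): print(r,unproj("wrist",[(261,r)],.007,s).round(4), unproj("wrist",[(261,r)],.038,s).round(4))
m=blue(im,20)
for v in (70,90,110,130,160,175,195,210):
    u=np.nonzero(m[v,200:320])[0]+200; z=.02; print(v,u.min(),u.max(),unproj("wrist",[(u.min()-.5,v),(u.max()+.5,v)],z,s).mean(0).round(4))
```

```text
tcp [ 481.3 -258.1  296.9] yaw 3.6 grip 0.0937 0.0 t 38.0
profile [(56, -3, 501), (57, -3, 502), (58, -2, 499), (59, 0, 473), (60, 9, 397), (61, 29, 292), (62, 48, 219), (63, 53, 204), (64, 54, 202), (65, 55, 202), (98, 53, 198), (99, 53, 197), (100, 53, 197), (101, 54, 196), (102, 53, 199), (103, 54, 201), (104, 54, 203), (105, 54, 202), (106, 55, 202), (107, 54, 201), (108, 54, 199), (109, 53, 196), (110, 53, 194), (111, 52, 187), (138, 31, 110), (139, 31, 104), (140, 29, 107), (141, 23, 127), (142, 14, 165), (143, 9, 193), (144, 14, 175), (145, 26, 144), (146, 34, 128), (147, 37, 135), (148, 40, 142), (149, 39, 148), (178, 52, 198), (179, 52, 195), (180, 49, 200), (181, 45, 205), (182, 48, 203), (183, 53, 203), (184, 54, 204), (185, 55, 200), (186, 55, 202), (187, 54, 203), (188, 55, 203), (189, 54, 202), (212, 53, 196), (213, 53, 198), (214, 51, 202), (215, 38, 246), (216, 17, 340), (217, 3, 424), (218, -2, 465), (219, -3, 475), (220, -4, 476), (221, -4, 473)]
61.5 [[ 0.4732 -0.096   0.007 ]] [[ 0.4735 -0.1022  0.038 ]]
144.5 [[ 0.4812 -0.2212  0.007 ]] [[ 0.4809 -0.2191  0.038 ]]
183 [[ 0.4853 -0.2855  0.007 ]] [[ 0.4848 -0.2791  0.038 ]]
216.8 [[ 0.4892 -0.3456  0.007 ]] [[ 0.4883 -0.3353  0.038 ]]
70 240 280 [ 0.4726 -0.1104  0.02  ]
90 240 280 [ 0.4744 -0.1387  0.02  ]
110 241 279 [ 0.4762 -0.1678  0.02  ]
130 241 279 [ 0.4781 -0.198   0.02  ]
160 240 278 [ 0.4794 -0.2452  0.02  ]
175 242 277 [ 0.4818 -0.2697  0.02  ]
195 241 278 [ 0.4839 -0.3033  0.02  ]
210 242 277 [ 0.4855 -0.3294  0.02  ]
```

>>> {"api": "jog_arm", "payload": {"moves": [[0,0,0,3.9,0.36,0.26,1],[0,0,0,3.9,0.36,0.26,1],[0,0,0,3.9,0.36,0.26,1],[0,0,0,3.9,0.36,0.26,1],[0,0,0,3.9,0.36,0.26,1],[0,0,0,3.9,0.36,0.26,1],[0,0,0,3.9,0.36,0.26,1],[0,0,0,3.9,0.36,0.26,1],[0,0,0,3.9,0.36,0.26,1],[0,0,0,3.9,0.36,0.26,1],[0,0,0.105,3.9,0.36,0.26,1],[0,0,0,0,0,0,1]]}}

```text
time: 39.13
eef_pos: [0.4939, 0.1783, 0.2686]
eef_rot: [-0.002, 0.721, 0.693, 0.001]
force: [0.1, 0.5, -0.1]
opening: 0.094
grip_force: 0.0
```

>>> {"api": "jog_arm", "payload": {"moves": [[0,0,0,0,0,0,1],[0,0,0,0,0,0,1]]}}

```text
time: 39.3
eef_pos: [0.4945, 0.1712, 0.2691]
eef_rot: [0.0, 0.722, 0.692, -0.0]
force: [-0.8, 0.5, 0.2]
opening: 0.0937
grip_force: 0.0
```

```bash
python3 look.py
```

```text
tcp [494.6 170.6 269.2] yaw -2.46 grip 0.0938 0.0 t 39.4
   ridge1 wrist 0.87 [199.4, 314.3, -7.9] iou 0.805
   ridge1 wrist 0.71 [474.2, -108.8, -2.5] iou 0.813
   ridge1 wrist 0.59 [478.9, -166.0, 1.4] iou 0.098
   trough1 wrist 0.95 [563.6, 216.0, -2.8] iou 0.924
   trough1 wrist 0.81 [556.2, 131.1, -2.2] iou 0.939
   trough1 wrist 0.64 [568.1, 300.4, -2.4] iou 0.932
   tray top 0.92 [479.3, -212.8, 3.4] iou 0.608
   ridge1 top 0.83 [487.0, -314.7, 4.7] iou 0.945
   ridge1 top 0.79 [475.8, -125.7, 3.2] iou 0.89
   ridge1 top 0.79 [481.1, -188.0, 3.9] iou 0.92
   ridge1 top 0.74 [311.9, 519.3, -15.6] iou 0.85
   ridge1 top 0.7 [484.2, -254.7, 5.4] iou 0.94
   ridge1 top 0.6 [183.4, 318.0, -4.8] iou 0.9
```

>>> {"api": "jog_arm", "payload": {"moves": [[0,0,0,-1.85,3.17,0,1],[0,0,0,-1.84,3.17,0,1],[0,0,0,0,0,4,1],[0,0,0,0,0,4,1],[0,0,0,0,0,4,1],[0,0,0,0,0,4,1],[0,0,0,0,0,4,1],[0,0,0,0,0,2.3,1],[0,0,0,0,0,0.5,1],[0,0,0,0,0,0,1],[0,0,0,0,0,0,1],[0,0,0,0,0,0,1]]}}

```text
time: 40.7
eef_pos: [0.5584, 0.1321, 0.0434]
eef_rot: [0.001, 0.722, 0.692, 0.002]
force: [0.2, -0.0, -0.4]
opening: 0.0942
grip_force: 0.0
```

```bash
cat > closeV.py <<'E'
from h import *
s=wsnap(); im=imaging.capture("wrist"); cv2.imwrite("pics/cv.png",im[:,:,::-1]); m=blue(im,20)
p=s["eef_pos"]; print(bluefit("wrist",im,TROUGH,[p[0],p[1],-.04],.034,s))
E
python3 closeV.py
```

```text
tcp [558.3 132.1  43.4] yaw -2.48 grip 0.0937 0.0 t 40.8
(array([558.1, 130.2,  -2.7]), np.float64(0.836))
```

View pics/cv.png

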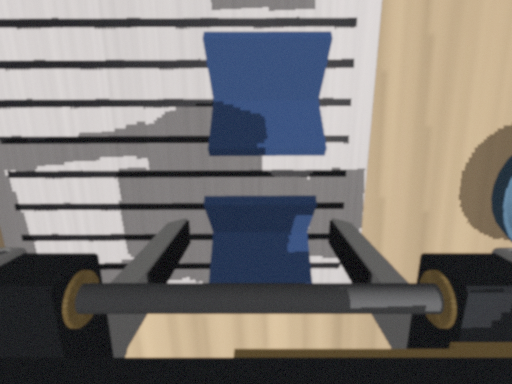

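The picture shows the trough between the open fingers, with its inner corner line at about row 232 and its +y tip edge at row 197. The gripper bar hides its lower end.

Run:
```python
from h import *
s=wsnap(); im=imaging.capture("wrist").astype(int)
p=im[:,225:285].sum(2).mean(1); print([(r,int(p[r])) for r in range(192,244)])
for r,z in ((196.5,.067),(232,.0425)): print(r,unproj("wrist",[(260,r)],z,s).round(4))
print(proj("wrist",[[.558,.1321,.0425],[.558,.1321+.029,.067],[.558,.1302,.0425]],s).round(1))
```

```text
tcp [557.2 132.1  42.5] yaw -2.47 grip 0.094 0.0 t 41.0
[(192, 385), (193, 386), (194, 376), (195, 342), (196, 273), (197, 205), (198, 175), (199, 174), (200, 170), (201, 171), (202, 172), (203, 170), (204, 167), (205, 162), (206, 154), (207, 152), (208, 152), (209, 152), (210, 151), (211, 152), (212, 151), (213, 152), (214, 150), (215, 153), (216, 152), (217, 152), (218, 152), (219, 151), (220, 151), (221, 152), (222, 151), (223, 152), (224, 150), (225, 153), (226, 153), (227, 151), (228, 152), (229, 150), (230, 152), (231, 157), (232, 161), (233, 167), (234, 171), (235, 172), (236, 172), (237, 169), (238, 172), (239, 172), (240, 171), (241, 173), (242, 172), (243, 170)]
196.5 [[0.5585 0.1613 0.067 ]]
232 [[0.5573 0.1303 0.0425]]
[[260.9 229.4]
 [259.1 196.9]
 [261.  232. ]]
```

>>> {"api": "jog_arm", "payload": {"moves": [[0,0,0,-0.18,0,0.1,1],[0,0,0,0,0,0.1,1],[0,0,0,0,0,0,0.6],[0,0,0,0,0,0,0.6],[0,0,0,0,0,0,0.6],[0,0,0,0,0,0,0.6],[0,0,0,0,0,0,0.6],[0,0,0,0,0,0,0.6]], "squeeze": 20}}

```text
time: 41.77
eef_pos: [0.5564, 0.1301, 0.0392]
eef_rot: [0.0, 0.722, 0.692, 0.0]
force: [0.6, 0.9, -0.4]
opening: 0.0635
grip_force: 20.0
```

>>> {"api": "jog_arm", "payload": {"moves": [[0,0,0,0,0,-2,0.6],[0,0,-0.052,0,0,-4,0.6],[0,0,-0.052,0,0,-4,0.6],[0,0,0,0,0,-2,0.6],[0,0,0,-3.7,-0.9,-1.1,0.6],[0,0,0,-3.7,-0.9,-1.1,0.6],[0,0,0,-3.7,-0.9,-1.1,0.6],[0,0,0,-3.7,-0.9,-1.1,0.6],[0,0,0,-3.7,-0.9,-1.1,0.6],[0,0,0,-3.7,-0.9,-1.1,0.6],[0,0,0,-3.7,-0.9,-1.1,0.6],[0,0,0,-3.7,-0.9,-1.1,0.6]]}}

```text
time: 42.77
eef_pos: [0.5016, -0.1712, 0.2478]
eef_rot: [0.0, 0.685, 0.728, 0.0]
force: [1.3, -0.1, -0.6]
opening: 0.0636
grip_force: 20.0
```

>>> {"api": "jog_arm", "payload": {"moves": [[0,0,0,-3.7,-0.9,-1.1,0.6],[0,0,0,-3.7,-0.9,-1.1,0.6],[0,0,0,-3.7,-0.9,-1.1,0.6],[0,0,0,0,0,0,0.6],[0,0,0,0,0,0,0.6],[0,0,0,0,0,0,0.6],[0,0,0,0,0,0,0.6]]}}

```text
time: 43.35
eef_pos: [0.4821, -0.2807, 0.2796]
eef_rot: [-0.001, 0.685, 0.729, 0.0]
force: [-0.0, 0.4, -0.7]
opening: 0.0638
grip_force: 20.0
```

```bash
cat > seam.py <<'E'
from h import *
s=wsnap(); im=imaging.capture("wrist"); cv2.imwrite("pics/seam.png",im[:,:,::-1]); b=im.astype(int)
d=(b[:,:,2]-b[:,:,0])[:,248:272].mean(1); r0=np.nonzero(d>25)[0][0]
f=lambda r,z=.007: unproj("wrist",[(260,r)],z,s)[0,:2].round(4)
print("row end",r0,f(r0-.5)," ->ridge4 centre y",f(r0-.5)[1]-.031)
for r in range(r0+4,190):
    if d[r]<d[r-4:r+5].mean()-3 and d[r]==d[r-3:r+4].min(): print("seam row",r,int(d[r]),f(r))
m=blue(im,20)
for v in range(r0+8,185,20):
    u=np.nonzero(m[v,200:320])[0]+200; print(v,unproj("wrist",[(u.min()-.5,v),(u.max()+.5,v)],.02,s).round(4)[:,:2].tolist())
e=[np.nonzero(m[150:,u])[0] for u in (250,260,270)]
E
python3 seam.py
python3 - <<'E'
from h import *
imaging.capture("top"); fits("top","tray",box(.156,.319,.028),0,.028,.06); fits("top","ridge1",RIDGE,.003,.02,.06,lo=.3)
E
```

```text
tcp [ 482.2 -280.5  279.7] yaw 3.58 grip 0.0635 20.0 t 43.5
row end 42 [ 0.4714 -0.0952]  ->ridge4 centre y -0.1262
seam row 129 11 [ 0.4791 -0.2188]
seam row 170 31 [ 0.4831 -0.2832]
50 [[0.4417, -0.1114], [0.5041, -0.1076]]
70 [[0.4429, -0.1378], [0.5063, -0.1339]]
90 [[0.4456, -0.1649], [0.507, -0.1611]]
110 [[0.4468, -0.193], [0.5093, -0.1891]]
   tray top 0.77 [479.9, -212.0, 3.4] iou 0.451
   ridge1 top 0.75 [476.5, -126.0, 2.8] iou 0.901
   ridge1 top 0.69 [184.4, 318.4, -5.0] iou 0.907
   ridge1 top 0.68 [484.1, -249.4, 7.6] iou 0.674
   ridge1 top 0.68 [478.7, -188.6, 3.2] iou 0.944
   ridge1 top 0.53 [310.7, 518.4, -16.5] iou 0.885
   ridge1 top 0.46 [465.1, -322.3, 33.4] iou 0.364Traceback (most recent call last):
  File "seam.py", line 10, in <module>
    u=np.nonzero(m[v,200:320])[0]+200; print(v,unproj("wrist",[(u.min()-.5,v),(u.max()+.5,v)],.02,s).round(4)[:,:2].tolist())
                                                                ~~~~~^^
    return umr_minimum(a, axis, None, out, keepdims, initial, where)
ValueError: zero-size array to reduction operation minimum which has no identity
```

>>> {"api": "jog_arm", "payload": {"moves": [[0,0,0,-0.19,0.09,0,0.6],[0,0,0,0,0,4,0.6],[0,0,0,0,0,4,0.6],[0,0,0,0,0,4,0.6],[0,0,0,0,0,4,0.6],[0,0,0,0,0,4,0.6],[0,0,0,0,0,3.5,0.6],[0,0,0,0,0,1.5,0.6],[0,0,0,0,0,0.7,0.6],[0,0,0,0,0,0.3,0.6],[0,0,0,0,0,0,0.6],[0,0,0,0,0,0,0.6]]}}

```text
time: 44.7
eef_pos: [0.4844, -0.2848, 0.0215]
eef_rot: [0.001, 0.685, 0.728, 0.0]
force: [-0.5, 0.7, -0.6]
opening: 0.0635
grip_force: 20.0
```

>>> {"api": "jog_arm", "payload": {"moves": [[0,0,0,0.2,-0.1,0,0.6],[0,0,0,0,0,0.3,0.6],[0,0,0,0,0,0.2,0.6],[0,0,0,0,0,0,0.6],[0,0,0,0,0,0,0.6]]}}

```text
time: 45.12
eef_pos: [0.4822, -0.282, 0.0153]
eef_rot: [0.0, 0.685, 0.728, 0.0]
force: [-0.6, 0.3, -0.2]
opening: 0.0635
grip_force: 20.0
```

>>> {"api": "jog_arm", "payload": {"moves": [[0,0,0,0,0,0.15,0.6],[0,0,0,0,0,0.15,0.6],[0,0,0,0,0,0,0.6],[0,0,0,0,0,0,0.6]]}}

```text
time: 45.45
eef_pos: [0.483, -0.2827, 0.0126]
eef_rot: [0.001, 0.685, 0.728, 0.0]
force: [0.7, -0.8, 3.0]
opening: 0.0636
grip_force: 20.0
```

>>> {"api": "jog_arm", "payload": {"moves": [[0,0,0,0,0,0.1,0.6],[0,0,0,0,0,0,0.8],[0,0,0,0,0,0,0.8],[0,0,0,0,0,0,0.8],[0,0,0,0,0,-1,0.8],[0,0,0,0,0,-3,0.8],[0,0,0,0,0,-4,0.8],[0,0,0,0,0,-4,1],[0,0,0,3.79,0.33,-1.2,1],[0,0,0,3.79,0.33,-1.2,1],[0,0,0,3.79,0.33,-1.2,1],[0,0,0,3.79,0.33,-1.2,1]]}}

```text
time: 46.45
eef_pos: [0.4855, -0.1284, 0.1804]
eef_rot: [0.0, 0.686, 0.728, 0.0]
force: [0.5, 0.4, 0.1]
opening: 0.0942
grip_force: 0.0
```

>>> {"api": "jog_arm", "payload": {"moves": [[0,0,0,3.79,0.33,-1.2,1],[0,0,0,3.79,0.33,-1.2,1],[0,0,0,3.79,0.33,-1.2,1],[0,0,0,3.79,0.33,-1.2,1],[0,0,0,3.79,0.33,-1.2,1],[0,0,0,3.79,0.33,-1.2,1],[0,0,0,3.79,0.33,-1.2,1],[0,0,0.105,3.79,0.33,-1.2,1],[0,0,0,0,0,0,1],[0,0,0,0,0,0,1],[0,0,0,0,0,0,1]]}}

```text
time: 47.37
eef_pos: [0.4934, 0.1738, 0.275]
eef_rot: [0.0, 0.722, 0.692, -0.001]
force: [0.2, 0.6, 1.1]
opening: 0.0941
grip_force: 0.0
```

```bash
python3 look.py; python3 -c "
from h import *
im=imaging.capture('top'); cv2.imwrite('pics/top7.png',cv2.resize(im[100:230,250:390],None,fx=4,fy=4,interpolation=2)[:,:,::-1])
fits('top','trough1',TROUGH,.0065,.03,.06,lo=.3)"
```

```text
tcp [493.4 173.3 274.8] yaw -2.52 grip 0.094 0.0 t 47.5
   ridge1 wrist 0.94 [473.2, -109.4, -2.5] iou 0.85
   ridge1 wrist 0.93 [200.1, 314.3, -6.6] iou 0.798
   ridge1 wrist 0.56 [473.9, -162.3, -4.8] iou 0.161
   trough1 wrist 0.88 [563.9, 215.3, -2.6] iou 0.922
   trough1 wrist 0.75 [569.0, 300.7, -2.8] iou 0.946
   tray top 0.98 [480.0, -211.9, 3.4] iou 0.641
   ridge1 top 0.75 [183.9, 319.1, -7.5] iou 0.893
   ridge1 top 0.72 [484.6, -246.8, 16.9] iou 0.557
   ridge1 top 0.6 [310.9, 518.8, -17.9] iou 0.882
   ridge1 top 0.56 [479.5, -187.3, 3.3] iou 0.883
   ridge1 top 0.53 [474.2, -125.1, 5.6] iou 0.886
   ridge1 top 0.53 [789.6, -37.8, -2.5] iou 0.851
   ridge1 top 0.52 [779.2, 142.9, -0.7] iou 0.583
   trough1 top 0.66 [483.7, -284.0, 3.4] iou 0.915
   trough1 top 0.62 [410.9, 204.0, 15.9] iou 0.1
```

>>> {"api": "jog_arm", "payload": {"moves": [[0,0,0,2.21,3.42,0,1],[0,0,0,2.22,3.42,0,1],[0,0,0,0,0,4,1],[0,0,0,0,0,4,1],[0,0,0,0,0,4,1],[0,0,0,0,0,4,1],[0,0,0,0,0,4,1],[0,0,0,0,0,2.5,1],[0,0,0,0,0,0.7,1],[0,0,0,0,0,0,1],[0,0,0,0,0,0,1],[0,0,0,0,0,0,1]]}}

```text
time: 48.87
eef_pos: [0.5663, 0.2161, 0.0455]
eef_rot: [0.001, 0.723, 0.691, 0.002]
force: [1.1, -0.6, -0.6]
opening: 0.0939
grip_force: 0.0
```

```bash
cat > corner.py <<'E'
from h import *
s=wsnap(); b=imaging.capture("wrist").astype(int); d=(b[:,:,2]-b[:,:,0])[:,230:285].mean(1); p=b[:,230:285].sum(2).mean(1)
r=[i for i in range(170,215) if d[i]>25 and d[i-1]<=25][-1]-.5
e=unproj("wrist",[(260,r)],.067,s)[0]; y0=s["eef_pos"][1]
c=max(range(r.__int__()+22,int(r)+46),key=lambda i:abs(p[i+2:i+5].mean()-p[i-4:i-1].mean()))
k=unproj("wrist",[(260,c+.5)],.0425,s)[0]
print("edge row",r,"offset mm",(e[1]-.031-y0)*1000,"corner row",c,"offset mm",(k[1]-y0)*1000)
E
python3 corner.py
```

```text
tcp [566.2 216.1  45.5] yaw -2.53 grip 0.0939 0.0 t 49.0
edge row 192.5 offset mm -0.2327414808480921 corner row 229 offset mm -1.2116388953490598
```

>>> {"api": "jog_arm", "payload": {"moves": [[0,0,0,-0.1,0,0.3,1],[0,0,0,0,0,0.2,1],[0,0,0,0,0,0,0.6],[0,0,0,0,0,0,0.6],[0,0,0,0,0,0,0.6],[0,0,0,0,0,0,0.6],[0,0,0,0,0,0,0.6],[0,0,0,0,0,0,0.6]]}}

```text
time: 49.73
eef_pos: [0.5643, 0.2146, 0.0382]
eef_rot: [0.0, 0.723, 0.691, 0.0]
force: [-0.1, 0.3, -0.3]
opening: 0.0637
grip_force: 20.0
```

>>> {"api": "jog_arm", "payload": {"moves": [[0,0,0,0,0,-2,0.6],[0,0,-0.053,0,0,-4,0.6],[0,0,-0.053,0,0,-4,0.6],[0,0,0,0,0,-3,0.6],[0,0,0,-3.56,-0.93,-1,0.6],[0,0,0,-3.56,-0.93,-1,0.6],[0,0,0,-3.56,-0.93,-1,0.6],[0,0,0,-3.56,-0.93,-1,0.6],[0,0,0,-3.56,-0.93,-1,0.6],[0,0,0,-3.56,-0.93,-1,0.6],[0,0,0,-3.56,-0.93,-1,0.6],[0,0,0,-3.56,-0.93,-1,0.6]]}}

```text
time: 50.73
eef_pos: [0.5068, -0.0758, 0.2487]
eef_rot: [0.0, 0.685, 0.729, 0.0]
force: [0.5, -0.3, -0.7]
opening: 0.0636
grip_force: 20.0
```

>>> {"api": "jog_arm", "payload": {"moves": [[0,0,0,-3.56,-0.93,-1,0.6],[0,0,0,-3.56,-0.93,-1,0.6],[0,0,0,-3.56,-0.92,-1,0.6],[0,0,0,-3.56,-0.92,-1,0.6],[0,0,0,0,0,0,0.6],[0,0,0,0,0,0,0.6],[0,0,0,0,0,0,0.6],[0,0,0,0,0,0,0.6]]}}

```text
time: 51.4
eef_pos: [0.4793, -0.2174, 0.2877]
eef_rot: [-0.001, 0.684, 0.729, 0.0]
force: [-0.1, 0.6, 0.5]
opening: 0.0638
grip_force: 20.0
```

```bash
sed -i 's/^    u=np.nonzero(m\[v,200:320\])\[0\]+200; /&\n    if not len(u): continue\n    /' seam.py; python3 seam.py
python3 - <<'E'
from h import *
imaging.capture("top"); fits("top","tray",box(.156,.319,.028),0,.028,.06); fits('top','trough1',TROUGH,.0065,.03,.06,lo=.4)
E
```

```text
tcp [ 479.4 -217.3  287.7] yaw 3.63 grip 0.0634 20.0 t 51.5
row end 89 [ 0.4724 -0.0953]  ->ridge4 centre y -0.1263
seam row 169 13 [ 0.4803 -0.2195]
97 [[0.441, -0.1108], [0.504, -0.1069]]
117 [[0.4439, -0.1397], [0.5063, -0.1357]]
137 [[0.4452, -0.1696], [0.5072, -0.1657]]
157 [[0.4466, -0.2005], [0.5097, -0.1966]]
177 [[0.4481, -0.2325], [0.5106, -0.2286]]
   tray top 0.59 [480.6, -211.4, 3.7] iou 0.367
   trough1 top 0.77 [578.5, 302.1, -6.6] iou 0.833
   trough1 top 0.44 [501.5, -262.7, 40.5] iou 0.104
```

>>> {"api": "jog_arm", "payload": {"moves": [[0,0,0,0.07,-0.13,0,0.6],[0,0,0,0,0,4,0.6],[0,0,0,0,0,4,0.6],[0,0,0,0,0,4,0.6],[0,0,0,0,0,4,0.6],[0,0,0,0,0,4,0.6],[0,0,0,0,0,4,0.6],[0,0,0,0,0,1.5,0.6],[0,0,0,0,0,0.8,0.6],[0,0,0,0,0,0.3,0.6],[0,0,0,0,0,0,0.6],[0,0,0,0,0,0,0.6]]}}

```text
time: 52.75
eef_pos: [0.4794, -0.2188, 0.0235]
eef_rot: [0.001, 0.685, 0.729, 0.0]
force: [-0.2, 0.7, -0.6]
opening: 0.0637
grip_force: 20.0
```

>>> {"api": "jog_arm", "payload": {"moves": [[0,0,0,0,0,0.4,0.6],[0,0,0,0,0,0.3,0.6],[0,0,0,0,0,0,0.6],[0,0,0,0,0,0,0.6]]}}

```text
time: 53.08
eef_pos: [0.4783, -0.2181, 0.0155]
eef_rot: [0.0, 0.685, 0.729, 0.0]
force: [0.4, -0.1, -0.8]
opening: 0.0639
grip_force: 20.0
```

>>> {"api": "jog_arm", "payload": {"moves": [[0,0,0,0,0,0.15,0.6],[0,0,0,0,0,0.15,0.6],[0,0,0,0,0,0,0.6],[0,0,0,0,0,0,0.6]]}}

```text
time: 53.42
eef_pos: [0.4788, -0.2184, 0.0126]
eef_rot: [0.001, 0.685, 0.729, 0.0]
force: [0.3, 0.1, 3.6]
opening: 0.0637
grip_force: 21.5
```

>>> {"api": "jog_arm", "payload": {"moves": [[0,0,0,0,0,0.1,0.6],[0,0,0,0,0,0,0.6],[0,0,0,0,0,0,0.8],[0,0,0,0,0,0,0.8],[0,0,0,0,0,0,0.8],[0,0,0,0,0,-1,0.8],[0,0,0,0,0,-3,0.8],[0,0,0,0,0,-4,0.8],[0,0,0,0,0,-4,1],[0,0,0,3.55,0.36,-1.2,1],[0,0,0,3.55,0.36,-1.2,1],[0,0,0,3.55,0.36,-1.2,1]]}}

```text
time: 54.42
eef_pos: [0.4821, -0.1103, 0.1688]
eef_rot: [0.0, 0.686, 0.728, 0.0]
force: [0.6, 0.3, -0.3]
opening: 0.0937
grip_force: 0.0
```

>>> {"api": "jog_arm", "payload": {"moves": [[0,0,0,3.55,0.36,-1.2,1],[0,0,0,3.55,0.36,-1.2,1],[0,0,0,3.55,0.36,-1.2,1],[0,0,0,3.55,0.36,-1.2,1],[0,0,0,3.55,0.36,-1.2,1],[0,0,0,3.55,0.36,-1.2,1],[0,0,0,3.55,0.36,-1.2,1],[0,0,0.105,3.55,0.36,-1.2,1],[0,0,0,0,0,0,1],[0,0,0,0,0,0,1],[0,0,0,0,0,0,1]]}}

```text
time: 55.33
eef_pos: [0.4928, 0.1736, 0.263]
eef_rot: [0.0, 0.722, 0.692, -0.001]
force: [-0.5, -0.3, 0.3]
opening: 0.094
grip_force: 0.0
```

```bash
python3 look.py; python3 -c "
from h import *
im=imaging.capture('top'); fits('top','trough1',TROUGH,.0065,.03,.06,lo=.3)"
```

```text
tcp [492.9 173.1 262.8] yaw -2.46 grip 0.0938 0.0 t 55.4
   ridge1 wrist 0.95 [475.0, -106.3, 1.0] iou 0.839
   ridge1 wrist 0.9 [194.5, 315.5, -7.2] iou 0.792
   trough1 wrist 0.93 [569.0, 301.0, -2.2] iou 0.945
   tray top 0.67 [479.8, -212.4, 3.0] iou 0.652
   tray top 0.66 [604.7, -188.6, -87.5] iou 0.085
   ridge1 top 0.91 [311.3, 519.2, -17.2] iou 0.88
   ridge1 top 0.79 [477.0, -125.3, 4.0] iou 0.926
   ridge1 top 0.68 [184.3, 319.0, -6.6] iou 0.944
   ridge1 top 0.64 [479.8, -183.1, 15.2] iou 0.539
   trough1 top 0.81 [482.8, -282.9, 2.3] iou 0.919
   trough1 top 0.58 [477.9, -222.0, 6.4] iou 0.83
   trough1 top 0.46 [560.4, 300.9, -47.9] iou 0.304
```

>>> {"api": "jog_arm", "payload": {"moves": [[0,0,0,3.25,1.77,0,1],[0,0,0,3.25,1.77,0,1],[0,0,0,3.25,1.76,0,1],[0,0,0,3.25,1.76,0,1],[0,0,0,0,0,4,1],[0,0,0,0,0,4,1],[0,0,0,0,0,4,1],[0,0,0,0,0,4,1],[0,0,0,0,0,4,1],[0,0,0,0,0,1.8,1],[0,0,0,0,0,0,1],[0,0,0,0,0,0,1]]}}

```text
time: 56.83
eef_pos: [0.5693, 0.3007, 0.0444]
eef_rot: [-0.0, 0.722, 0.692, -0.001]
force: [0.4, -1.0, 1.1]
opening: 0.094
grip_force: 0.0
```

```bash
python3 corner.py
```

```text
tcp [570.5 301.2  45.9] yaw -2.48 grip 0.0942 0.0 t 56.9
edge row 194.5 offset mm -1.4837655246303094 corner row 229 offset mm -1.3557136686139781
```

>>> {"api": "jog_arm", "payload": {"moves": [[0,0,0,-0.13,0,0.3,1],[0,0,0,0,0,0.2,1],[0,0,0,0,0,0,0.6],[0,0,0,0,0,0,0.6],[0,0,0,0,0,0,0.6],[0,0,0,0,0,0,0.6],[0,0,0,0,0,0,0.6],[0,0,0,0,0,0,0.6]]}}

```text
time: 57.7
eef_pos: [0.5697, 0.2997, 0.0402]
eef_rot: [0.0, 0.722, 0.692, 0.0]
force: [0.0, 0.2, 0.7]
opening: 0.0639
grip_force: 20.0
```

>>> {"api": "jog_arm", "payload": {"moves": [[0,0,0,0,0,-2,0.6],[0,0,-0.053,0,0,-4,0.6],[0,0,-0.052,0,0,-4,0.6],[0,0,0,0,0,-3,0.6],[0,0,0,-3.74,-1.02,-0.95,0.6],[0,0,0,-3.74,-1.02,-0.95,0.6],[0,0,0,-3.74,-1.02,-0.95,0.6],[0,0,0,-3.74,-1.02,-0.95,0.6],[0,0,0,-3.74,-1.01,-0.95,0.6],[0,0,0,-3.74,-1.01,-0.95,0.6],[0,0,0,-3.74,-1.01,-0.95,0.6],[0,0,0,-3.74,-1.01,-0.95,0.6]]}}

```text
time: 58.7
eef_pos: [0.5062, -0.0056, 0.2467]
eef_rot: [0.0, 0.685, 0.729, 0.0]
force: [1.1, -0.5, 0.2]
opening: 0.0638
grip_force: 20.0
```

>>> {"api": "jog_arm", "payload": {"moves": [[0,0,0,-3.74,-1.02,-0.95,0.6],[0,0,0,-3.74,-1.02,-0.95,0.6],[0,0,0,-3.74,-1.01,-0.95,0.6],[0,0,0,-3.74,-1.01,-0.95,0.6],[0,0,0,0,0,0,0.6],[0,0,0,0,0,0,0.6],[0,0,0,0,0,0,0.6],[0,0,0,0,0,0,0.6]]}}

```text
time: 59.37
eef_pos: [0.4756, -0.1545, 0.2837]
eef_rot: [-0.001, 0.684, 0.729, 0.0]
force: [-0.8, 0.3, 0.3]
opening: 0.0637
grip_force: 20.0
```

```bash
python3 seam.py
python3 - <<'E'
import cv2; im=cv2.imread('pics/seam.png')[40:300,170:350]; cv2.imwrite('pics/s2.png',cv2.resize(im,None,fx=2.2,fy=2.2,interpolation=2))
E
```

```text
tcp [ 475.7 -154.4  283.7] yaw 3.64 grip 0.0637 20.0 t 59.5
row end 131 [ 0.4727 -0.0951]  ->ridge4 centre y -0.1261
139 [[0.4419, -0.1096], [0.5035, -0.1057]]
159 [[0.4434, -0.1403], [0.5059, -0.1364]]
179 [[0.4464, -0.1721], [0.5069, -0.1682]]
```

>>> {"api": "jog_arm", "payload": {"moves": [[0,0,0,0,-0.13,0,0.6],[0,0,0,0,0,4,0.6],[0,0,0,0,0,4,0.6],[0,0,0,0,0,4,0.6],[0,0,0,0,0,4,0.6],[0,0,0,0,0,4,0.6],[0,0,0,0,0,4,0.6],[0,0,0,0,0,1.3,0.6],[0,0,0,0,0,0.7,0.6],[0,0,0,0,0,0.2,0.6],[0,0,0,0,0,0,0.6],[0,0,0,0,0,0,0.6]]}}

```text
time: 60.57
eef_pos: [0.4759, -0.1564, 0.0235]
eef_rot: [0.001, 0.685, 0.729, 0.001]
force: [0.1, 0.1, -0.1]
opening: 0.0633
grip_force: 20.0
```

>>> {"api": "jog_arm", "payload": {"moves": [[0,0,0,0,0,0.4,0.6],[0,0,0,0,0,0.3,0.6],[0,0,0,0,0,0,0.6],[0,0,0,0,0,0,0.6]]}}

```text
time: 60.9
eef_pos: [0.475, -0.156, 0.0156]
eef_rot: [0.001, 0.685, 0.729, 0.0]
force: [-0.0, 0.3, 0.9]
opening: 0.0638
grip_force: 20.2
```

>>> {"api": "jog_arm", "payload": {"moves": [[0,0,0,0,0,0.15,0.6],[0,0,0,0,0,0.15,0.6],[0,0,0,0,0,0,0.6],[0,0,0,0,0,0,0.6]]}}

```text
time: 61.23
eef_pos: [0.4755, -0.1565, 0.0132]
eef_rot: [0.001, 0.685, 0.729, 0.0]
force: [-0.1, -0.1, 7.6]
opening: 0.0637
grip_force: 20.1
```

>>> {"api": "jog_arm", "payload": {"moves": [[0,0,0,0,0,0,0.8],[0,0,0,0,0,0,0.8],[0,0,0,0,0,0,0.8],[0,0,0,0,0,-1,0.8],[0,0,0,0,0,-3,0.8],[0,0,0,0,0,-4,0.8],[0,0,0,0,0,-4,1],[0,0,0,-2.1,0,-3,1],[0,0,0,-2.1,0,-3,1],[0,0,0,-2.1,0,-3,1],[0,0,0,-2.1,0,-3,1],[0,0,0,-2.1,0,-3,1]]}}

```text
time: 62.23
eef_pos: [0.4804, -0.2613, 0.2834]
eef_rot: [-0.0, 0.685, 0.729, -0.0]
force: [-0.0, -0.4, -0.5]
opening: 0.094
grip_force: 0.0
```

>>> {"api": "jog_arm", "payload": {"moves": [[0,0,0,0,0,0,1],[0,0,0,0,0,0,1],[0,0,0,0,0,0,1]]}}

```text
time: 62.48
eef_pos: [0.4802, -0.26, 0.2809]
eef_rot: [-0.001, 0.685, 0.729, 0.0]
force: [-1.1, -0.2, -0.4]
opening: 0.0939
grip_force: 0.0
```

Run:
```python
from h import *
s=wsnap(); im=imaging.capture("wrist"); _,sd=snap("side"); _,tp=snap("top")
fits("top","trough1",TROUGH,.0065,.03,.06,lo=.3)
a=cv2.resize(im[0:270,180:350],None,fx=2.2,fy=2.2,interpolation=2); b=cv2.resize(sd[225:340,215:345],None,fx=3.2,fy=3.2,interpolation=2)
o=np.zeros((600,800,3),np.uint8); o[:a.shape[0],:a.shape[1]]=a[:600]; o[:b.shape[0],380:380+b.shape[1]]=b[:,:420]
t=cv2.resize(tp[110:225,265:375],None,fx=2,fy=2,interpolation=2); o[370:370+t.shape[0],380:380+t.shape[1]]=t[:230]
cv2.imwrite("pics/fin.png",o[:,:,::-1])
```

```text
tcp [ 480.1 -259.6  280.5] yaw 3.55 grip 0.0939 0.0 t 62.6
   trough1 top 0.72 [476.0, -157.8, 6.5] iou 0.866
   trough1 top 0.64 [483.2, -287.2, 9.0] iou 0.545
   trough1 top 0.52 [478.8, -217.0, 8.2] iou 0.639
```

View pics/fin.png

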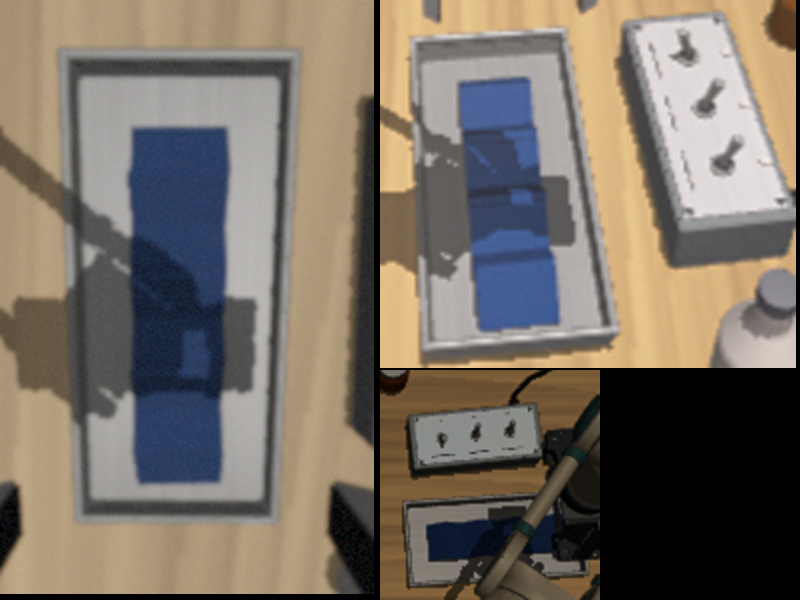

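The views show three troughs nested in the valleys between four ridges in one straight row, with the heater bat towards the robot and the fan and lamp bats away from it. I'll press each trough lightly with shut fingers to confirm that it's seated.

>>> {"api": "jog_arm", "payload": {"moves": [[0,0,0,-2.12,0.04,0,0],[0,0,0,0,0,4,0],[0,0,0,0,0,4,0],[0,0,0,0,0,4,0],[0,0,0,0,0,2,0],[0,0,0,0,0,2,0],[0,0,0,0,0,2,0],[0,0,0,0,0,2,0],[0,0,0,0,0,2,0],[0,0,0,0,0,2,0],[0,0,0,0,0,0.5,0],[0,0,0,0,0,0,0]]}}

```text
time: 63.83
eef_pos: [0.4816, -0.2808, 0.0356]
eef_rot: [-0.002, 0.685, 0.729, -0.0]
force: [-0.1, 0.4, -0.1]
opening: 0.0174
grip_force: 0.0
```

>>> {"api": "jog_arm", "payload": {"moves": [[0,0,0,0,0,0.3,0],[0,0,0,0,0,0.2,0],[0,0,0,0,0,0,0],[0,0,0,0,0,0,0]]}}

```text
time: 64.17
eef_pos: [0.4832, -0.2822, 0.033]
eef_rot: [0.001, 0.685, 0.729, 0.0]
force: [-0.7, -0.3, -0.1]
opening: 0.0004
grip_force: 0.0
```

>>> {"api": "jog_arm", "payload": {"moves": [[0,0,0,0,0,0.3,0],[0,0,0,0,0,0.2,0],[0,0,0,0,0,0,0],[0,0,0,0,0,0,0]]}}

```text
time: 64.5
eef_pos: [0.4825, -0.2817, 0.027]
eef_rot: [-0.0, 0.685, 0.729, 0.0]
force: [0.3, 0.0, -0.3]
opening: 0.0003
grip_force: 0.0
```

>>> {"api": "jog_arm", "payload": {"moves": [[0,0,0,0,0,0.15,0],[0,0,0,0,0,0.15,0],[0,0,0,0,0,0,0],[0,0,0,0,0,0,0]]}}

```text
time: 64.83
eef_pos: [0.4828, -0.282, 0.0243]
eef_rot: [0.0, 0.685, 0.729, 0.0]
force: [-0.4, 0.2, 1.8]
opening: 0.0006
grip_force: 0.9
```

>>> {"api": "jog_arm", "payload": {"moves": [[0,0,0,0,0,0.15,0],[0,0,0,0,0,0,0],[0,0,0,0,0,0,0]]}}

```text
time: 65.08
eef_pos: [0.483, -0.2822, 0.0237]
eef_rot: [0.001, 0.685, 0.729, -0.0]
force: [-1.9, 0.2, 7.5]
opening: 0.0006
grip_force: 3.4
```

>>> {"api": "jog_arm", "payload": {"moves": [[0,0,0,0,0,-2,0],[0,0,0,0,0,-3,0],[0,0,0,3.18,0,0,0],[0,0,0,3.18,0,0,0],[0,0,0,0,0,2,0],[0,0,0,0,0,2,0],[0,0,0,0,0,0.4,0],[0,0,0,0,0,0.2,0],[0,0,0,0,0,0,0],[0,0,0,0,0,0,0]]}}

```text
time: 65.92
eef_pos: [0.4793, -0.219, 0.0272]
eef_rot: [0.0, 0.685, 0.728, 0.0]
force: [0.3, 0.9, 0.3]
opening: 0.0002
grip_force: 0.0
```

>>> {"api": "jog_arm", "payload": {"moves": [[0,0,0,0,0,0.15,0],[0,0,0,0,0,0.15,0],[0,0,0,0,0,0,0],[0,0,0,0,0,0,0]]}}

```text
time: 66.25
eef_pos: [0.4792, -0.2187, 0.0241]
eef_rot: [0.001, 0.685, 0.729, 0.0]
force: [0.3, -0.2, 0.0]
opening: 0.0005
grip_force: 0.5
```

>>> {"api": "jog_arm", "payload": {"moves": [[0,0,0,0,0,0.1,0],[0,0,0,0,0,0,0],[0,0,0,0,0,0,0]]}}

```text
time: 66.5
eef_pos: [0.4794, -0.2188, 0.0235]
eef_rot: [0.001, 0.685, 0.729, 0.0]
force: [-0.2, 1.2, 6.3]
opening: 0.0003
grip_force: 2.3
```

>>> {"api": "jog_arm", "payload": {"moves": [[0,0,0,0,0,-2,0],[0,0,0,0,0,-3,0],[0,0,0,3.13,0,0,0],[0,0,0,3.13,0,0,0],[0,0,0,0,0,2,0],[0,0,0,0,0,2,0],[0,0,0,0,0,0.5,0],[0,0,0,0,0,0.2,0],[0,0,0,0,0,0,0],[0,0,0,0,0,0,0]]}}

```text
time: 67.33
eef_pos: [0.4753, -0.1563, 0.0261]
eef_rot: [0.0, 0.685, 0.728, 0.0]
force: [0.1, -0.7, -0.7]
opening: 0.0003
grip_force: 0.1
```

>>> {"api": "jog_arm", "payload": {"moves": [[0,0,0,0,0,0.15,0],[0,0,0,0,0,0.1,0],[0,0,0,0,0,0,0],[0,0,0,0,0,0,0]]}}

```text
time: 67.67
eef_pos: [0.4757, -0.1565, 0.0248]
eef_rot: [0.001, 0.685, 0.729, 0.0]
force: [-1.1, 1.1, 8.4]
opening: 0.0005
grip_force: 3.3
```

>>> {"api": "jog_arm", "payload": {"moves": [[0,0,0,0,0,0.1,0],[0,0,0,0,0,0,0],[0,0,0,0,0,0,0]]}}

```text
time: 67.92
eef_pos: [0.4758, -0.1564, 0.0244]
eef_rot: [0.001, 0.685, 0.728, 0.001]
force: [-2.7, 1.9, 13.3]
opening: 0.0008
grip_force: 5.2
```

>>> {"api": "jog_arm", "payload": {"moves": [[0,0,0,0,0,-2,0],[0,0,0,0,0,-4,0],[0,0,0,0,0,-4,0],[0,0,0,0,0,-4,0],[0,0,0,0,0,-4,0],[0,0,0,0,0,-4,0],[0,0,0,-0.54,3.74,0,0],[0,0,0,-0.54,3.74,0,0],[0,0,0,-0.54,3.74,0,0],[0,0,0,-0.54,3.74,0,0],[0,0,0,-0.53,3.74,0,0],[0,0,0,-0.53,3.74,0,0]]}}

```text
time: 68.92
eef_pos: [0.7026, -0.1745, 0.2428]
eef_rot: [0.001, 0.685, 0.729, 0.0]
force: [0.2, -1.4, 0.6]
opening: 0.0002
grip_force: 0.0
```

>>> {"api": "jog_arm", "payload": {"moves": [[0,0,0,0,0,0,0],[0,0,0,0,0,0,0],[0,0,0,0,0,0,0]]}}

```text
time: 69.17
eef_pos: [0.7001, -0.1742, 0.2419]
eef_rot: [-0.001, 0.685, 0.729, -0.0]
force: [0.4, -0.3, -0.1]
opening: 0.0004
grip_force: 0.0
```

Run:
```python
from h import *
s=wsnap("w9.png")
imaging.capture("top"); fits("top","console",box(.1,.23,.06),0,.06,.08)
```

```text
tcp [ 699.8 -174.2  242.6] yaw 3.52 grip 0.0005 0.0 t 69.3
   console top 0.62 [646.9, -81.3, 47.2] iou 0.179
```

Lowering behind the fan bat, then sweeping it towards the robot.

>>> {"api": "jog_arm", "payload": {"moves": [[0,0,0,0.1,0.1,4,0],[0,0,0,0,0,4,0],[0,0,0,0,0,4,0],[0,0,0,0,0,2.5,0],[0,0,0,0,0,1.2,0],[0,0,0,0,0,0,0],[0,0,0,0,0,0,0]]}}

```text
time: 70.0
eef_pos: [0.7022, -0.1733, 0.0863]
eef_rot: [0.001, 0.685, 0.729, 0.0]
force: [0.2, 0.2, -0.3]
opening: 0.0004
grip_force: 0.0
```

>>> {"api": "jog_arm", "payload": {"moves": [[0,0,0,0,-0.8,0,0],[0,0,0,0,-0.8,0,0],[0,0,0,0,-0.6,0,0],[0,0,0,0,-0.4,0,0],[0,0,0,0,-0.4,0,0],[0,0,0,0,-0.4,0,0],[0,0,0,0,0,0,0]]}}

```text
time: 70.58
eef_pos: [0.669, -0.1759, 0.088]
eef_rot: [0.003, 0.685, 0.729, 0.001]
force: [0.3, -1.4, 2.5]
opening: 0.0004
grip_force: 0.6
```

>>> {"api": "jog_arm", "payload": {"moves": [[0,0,0,0,-0.4,0,0],[0,0,0,0,-0.3,0,0],[0,0,0,0,0,0,0]]}}

```text
time: 70.83
eef_pos: [0.662, -0.1755, 0.0857]
eef_rot: [0.001, 0.685, 0.728, 0.001]
force: [4.2, 0.8, 1.4]
opening: 0.0006
grip_force: 2.2
```

>>> {"api": "jog_arm", "payload": {"moves": [[0,0,0,0,-0.3,0,0],[0,0,0,0,-0.2,0,0],[0,0,0,0,0,0,0]]}}

```text
time: 71.08
eef_pos: [0.6611, -0.176, 0.0869]
eef_rot: [0.005, 0.685, 0.728, 0.004]
force: [10.1, 1.0, 2.8]
opening: 0.0003
grip_force: 4.3
```

>>> {"api": "jog_arm", "payload": {"moves": [[0,0,0,0,3.0,0,0],[0,0,0,0,0.5,0,0],[0,0,0,0,0,-4,0],[0,0,0,0,0,-4,0],[0,0,0,0,0,-4,0],[0,0,0,0,0,-4,0],[0,0,0,2.5,-3,0,0],[0,0,0,2.5,-3,0,0],[0,0,0,2.5,-3,0,0],[0,0,0,2.5,-3,0,0],[0,0,0,2.5,-3,0,0],[0,0,0,2.5,-3,0,0]]}}

```text
time: 72.08
eef_pos: [0.4982, -0.0343, 0.244]
eef_rot: [-0.002, 0.685, 0.729, -0.001]
force: [0.3, 0.8, -0.5]
opening: 0.0004
grip_force: 0.0
```

>>> {"api": "jog_arm", "payload": {"moves": [[0,0,0,3.5,-2,0,0],[0,0,0,3.5,-2,0,0],[0,0,0,3.5,-2,0,0],[0,0,0,3.5,-2,0,0],[0,0,0,3.5,0,0,0],[0,0,0,0,0,0,0],[0,0,0,0,0,0,0],[0,0,0,0,0,0,0]]}}

```text
time: 72.75
eef_pos: [0.4104, 0.1338, 0.2446]
eef_rot: [-0.0, 0.685, 0.729, -0.001]
force: [0.5, -0.6, 0.3]
opening: 0.0006
grip_force: 0.0
```

Run:
```python
from h import *
s,sd=snap("side"); _,tp=snap("top"); print(s["eef_pos"],s["force"],s["time"])
for n,T,z,zc in (("tray",box(.156,.319,.028),0,.028),("trough1",TROUGH,.0065,.03),("ridge1",RIDGE,.003,.02)): fits("top",n,T,z,zc,.06,lo=.35)
o=np.zeros((600,800,3),np.uint8)
b=cv2.resize(sd[170:345,215:400],(528,500),interpolation=2); o[:500,:528]=b
t=cv2.resize(tp[90:225,195:405],None,fx=1.28,fy=1.28,interpolation=2); o[:t.shape[0],530:530+t.shape[1]]=t
cv2.imwrite("pics/end.png",o[:,:,::-1])
```

```text
[0.41040302 0.13382201 0.24459398] [ 0.48108585 -0.61462776  0.32357128] 72.75
   tray top 0.78 [479.3, -212.2, 3.9] iou 0.677
   trough1 top 0.85 [479.8, -219.9, 3.8] iou 0.919
   trough1 top 0.66 [482.2, -283.9, 5.2] iou 0.905
   ridge1 top 0.82 [310.8, 517.5, -18.4] iou 0.882
   ridge1 top 0.58 [476.2, -115.5, 37.6] iou 0.525
   ridge1 top 0.58 [184.4, 317.9, -5.2] iou 0.921
   ridge1 top 0.5 [486.8, -322.0, 0.4] iou 0.407
   ridge1 top 0.47 [479.0, -160.8, 3.4] iou 0.93
```

View pics/end.png

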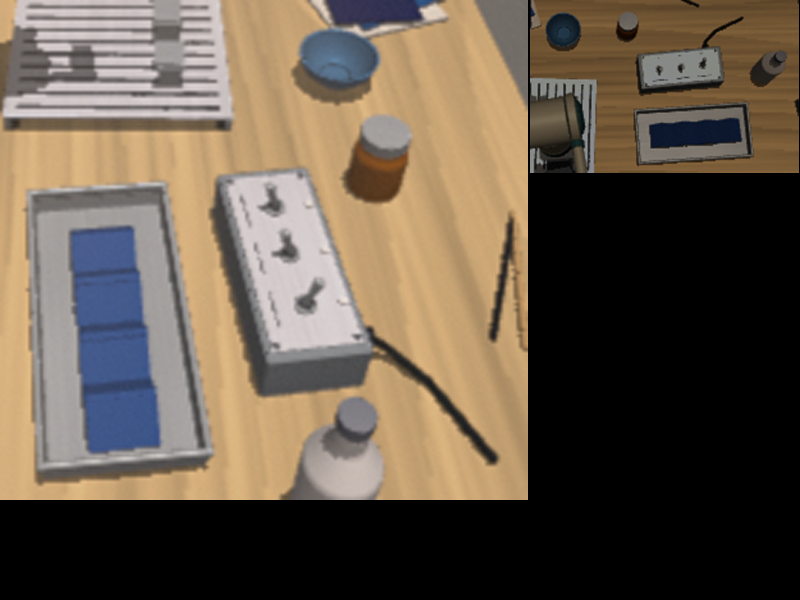

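The side view shows the heater and fan bats leaning towards the robot and the lamp still leaning away. All seven angles are packed in the tray, the rack is empty, and the bowl, jar and bottle are where they started. Handing in.

```bash
python3 -c "
from workcell import ticket
print(ticket.finish_job())"
```

```text
the job is handed in; nothing more can be done
None
```

I switched the heater off first, packed and seated all seven angles (four ridges, three troughs) in the tray, then switched the fan off; the lamp, jar, bowl and bottle were left alone, and the job was handed in with about 73 s on the robot's clock.

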